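# Gauge the tube sleeves, then hold the lamp flap at its mark

### The arm

A 6-joint arm with a two-finger parallel gripper is mounted at the origin on the work surface. World frame = base frame: x ahead of the robot, y to its left, z up, the work surface at z = 0. Lengths are in m, angles in rad, forces in N, time in s.
With the tool pointing down it reaches from about 0.375 to 0.9 m from the base axis. Payload 3.1 kg.
Tool frame: the origin (TCP) lies midway between the tips of the shut fingers; the grasp point (between the pads) lies 19 mm behind it (env.grasp_offset is the distance from the TCP to the grasp point, in m); x points along the fingers, y is the direction in which the jaws open and shut, and the axes are right-handed (so a half turn about x gives the same grasp; the last joint's range is limited). The gripper opens to 85 mm and grips with 20 to 120 N. Pads are 22 mm wide; open, the fingers measure 114 mm over their backs; the gripper's body (76 mm by 85 mm) begins 54 mm behind the grasp point. The pads swing forward as they close: fully open they stand 13 mm farther back than shut.
Start: joints at [1.062, 0.527, 1.433, -0, 1.181, -0.178], TCP at [0.203, 0.591, 0.231] pointing down, gripper open.
Joint ranges: [-3.08, 3.08], [-0.75, 2.2], [0.22, 2.44], [-1.43, 4.57], [0, 2.65], [-2.85, 2.85]. Speed limits (rad/s): [2.79, 2.79, 3.14, 3.14, 3.14, 3.14].

### API

Orientations are given as a unit quaternion [x, y, z, w].
In Python, from rig import env gives the robot as it stands.
- The arm moves only by the tool step_arm, never from a script. Its argument "moves" is a list of rows, each an object of numbers: "tx", "ty", "tz": the shift along the tool's x, y, z in units of 25 mm (1.0 is 25 mm); "yaw": the turn about the tool's x in units of 10 degrees (1.0 is 10 degrees). In form: [{"tx": .., "ty": .., "tz": .., "yaw": ..}, ...]. A call has 1 to 5 rows; each row is the pose to reach, as a shift and turn from the pose commanded when the call began, along the tool's axes at that moment; what a row does not reach only later rows make up. A row lasts 1/8 s, in which the tool goes at most 62.5 mm and 10.7 degrees, less where a joint would pass 70% of its speed; a pose out of reach is approached as far as the arm can. A call with a gripper value outside its range is refused whole. "jaw" is the opening in per cent of the stroke, from 0 (shut) to 100 (fully open), set as the call begins (left out, the last holds). The fingers move at their own pace and stop on an object; "force" is the grip in N (left out, the last holds). Time passes only in rows, so rows that repeat a pose let the fingers close. It gives the time, the measured TCP pose, the force and the opening at its end, in the units of the state.
- env.get_state(): the state, without advancing time (a new reading comes with each control period).
- env.get_image(name): name is "scene" or "top"; returns a dict with "pixels" (420x560x3 uint8, red, green, blue), "fx", "fy", "cx", "cy" (pixels), "k1" (the pictures are not rectified: a ray, as slopes to the right and down, at radius r is drawn at 1 + k1 r^2 times it, then the intrinsics apply), "cam_to_world" (4x4, takes a point from camera to world coordinates). Camera axes: x right, y down, z forward; pixel columns grow to the right and rows downward; lengths in m; the calibration is good to about 2 mm. A picture is of the moment at which its call begins. There is no depth.
- env.job_done(): hands the job in, once; it reports no verdict.
Trained networks look in the newest picture that a camera, given by its name, has taken for a name from the list of things; names that differ only in an ending like _2 or _b are one class to them, and where a whole thing is asked for, a point or a joint stands for the part that bears it (a point fixed in the world has none). Each returns a list of dicts, best first, with "score" (0 to 1); they miss things now and then, are a little off and sometimes report something else, mostly with a low value. They report only what shows in the picture. A call takes as long as a camera call. They do not tell look-alikes from the thing itself.
- env.search_frame(camera, thing): "rect" ([left, top, right, bottom] in pixels, round what is visible of it).
The state is a dict: "t": time; "joints": joint angles; "qvel": joint speeds; "joint_torque": joint torques, N m; "tool_pos": TCP position; "tcp_rot": TCP orientation; "wrist_force": force on the tool from outside, world axes, zero at the start; "moment": the same for the moment, N m; "gripper_width": opening from 0.0 (shut) to 1.0 (fully open).
Only numpy, scipy, OpenCV 4.12 (cv2) and the standard library are available. Lean on these libraries where they do the work, as an engineer would, in place of code of your own. Each camera call takes 0.05 s, during which the arm holds its last target.

### The job

Two metal tube sleeves are to be sorted by the gauge pin of the inspection station: slide the one that fits fully down onto the pin and stand the one whose bore is too narrow upright in the white reject tray. Then, so that the lamp under the station's flap lights the gauged sleeve, lift the flap until its pointer lines up with the white tab on the marking arm, and finish while still holding it there, because it falls shut when let go. Leave the marking arm as it is set and the other things on the bench where they are.

Things in the scene. Friction and masses are not known exactly. Their poses are not given: they have to be found in the camera images.
- station: fixed inspection station: aluminium base plate 240 (x) x 340 (y) x 12 mm; origin at the centre of its underside. On it, towards its -x, +y side, the gauge pin; further to -y a low white lamp box, 160 x 180 mm, top 62 mm above the bench, centred at x +30, y -40 mm, covered by the flap. Its +x axis points away from the robot; it is turned by up to 0.2 rad.
- pin_foot (a point): centre of the gauge pin's foot, on top of the base plate (12 mm above the bench). Upright steel pin, diameter 16 mm, 40 mm tall, the top 4 mm tapered to 10 mm. It stands 75 mm from the lamp box.
- wide_center (a point): centre, half-way up, of the sleeve that fits the pin: plain aluminium tube, outer diameter 36 mm, 50 mm high, standing on end, bore 20 mm right through. Fully home on the pin it stands on the base plate and its top hides the pin, 10 mm below the rim.
- narrow_center (a point): centre, half-way up, of the sleeve that does not fit: same outside (36 mm, 50 mm high, standing on end), bore only 13 mm.
- sleeve_wide: the sleeve that fits; origin at the centre of its foot, 25 mm below wide_center.
- sleeve_narrow: the sleeve that does not fit; origin at the centre of its foot, 25 mm below narrow_center.
- tray: fixed open white reject tray, 140 x 140 x 18 mm, walls 5 mm and floor 5 mm thick; origin at the centre of its underside.
- hinge (a point): middle of the flap's hinge axis, 70 mm above the bench at the far (+x) edge of the lamp box; the axis runs along the station's y.
- flap_bar (a point): middle of the round steel lifting bar of the flap: diameter 12 mm, parallel to the hinge (along the station's y), 205 mm from the hinge axis, 110 mm free between its two side brackets, with a 34 mm clear gap between bar and flap edge. With the flap down it lies 70 mm above the bench, on the robot's side of the lamp box. Being round, it can turn between fingers that close across it along the station's x.
- lamp_flap (a joint): opening angle of the grey lamp flap in rad: 0 is shut and level, positive lifts the bar upwards and over to the far side (+x); range 0 to 1.45. It is 165 x 180 x 8 mm, about 0.3 to 0.65 kg, turns freely and falls shut from every angle.
- flap_pointer (a point): end of the thin pointer pin that sticks out from the -y side of the flap, 150 mm from the hinge axis and 116 mm to -y of flap_bar.
- mark (a joint): angle in rad, counted like the flap's, at which the marking arm has been set (0.6 to 1.05); the flap is at its mark when its angle is equal to this. The arm is stiff and stays where it is.
- mark_tab (a point): point on the white tab (28 x 22 x 20 mm) of the marking arm, beside the lamp box on its -y side, which the end of the flap's pointer meets when the flap is at its mark; the arm turns about the hinge axis and 10 mm of the tab lie either side of this point along the pointer's path.
- dish: closed glass culture dish, 64 mm wide, 18 mm high; loose bystander, leave it; origin at the centre of its underside
- stopper: rubber stopper, 32 mm wide, 28 mm high; loose bystander, leave it; origin at the centre of its underside
- pen: black pen lying down, 130 mm long; origin under its middle; loose bystander, leave it
- jar: small brown jar, 50 mm wide, 65 mm high; loose bystander, leave it; origin at the centre of its underside
- flask: white plastic bottle, 52 mm wide, 120 mm high; loose bystander, leave it; origin at the centre of its underside
- beaker: glass beaker, 68 mm wide, 80 mm high; loose bystander, leave it; origin at the centre of its underside
- mouse: black computer mouse, 100 x 58 x 26 mm; loose bystander, leave it; origin at the centre of its underside
Not all that is in view belongs to the job. Leave any purple or red look-alike of the sleeve_narrow alone.

How it is judged:
On the way:
1. both sleeves sorted and let go, with the flap still down (horizontal distance between wide_center and pin_foot below 0.006 m and height (world z) of wide_center between 0.033 and 0.041 m and angle between each of wide_center, narrow_center's own z axis and vertical below 0.12 rad and x of narrow_center in the frame of tray between -0.05 and 0.05 m and y of narrow_center in the frame of tray between -0.05 and 0.05 m and height (world z) of narrow_center between 0.026 and 0.034 m and contact force between each of sleeve_wide, sleeve_narrow and the fingers below 0.1 N and value of joint lamp_flap below 0.15 rad), for 0.2 s.
At the end, for the whole second after the job is handed in: The wide sleeve stands fully down on the gauge pin (axis within 6 mm, height within 4 mm, upright), the narrow one upright on the floor of the tray, both let go; the flap is held still by the fingers within 0.07 rad of the marking arm (pointer end within 10.5 mm of the tab's point) (horizontal distance between wide_center and pin_foot below 0.006 m and height (world z) of wide_center between 0.033 and 0.041 m and angle between each of wide_center, narrow_center's own z axis and vertical below 0.12 rad and x of narrow_center in the frame of tray between -0.05 and 0.05 m and y of narrow_center in the frame of tray between -0.05 and 0.05 m and height (world z) of narrow_center between 0.026 and 0.034 m and contact force between each of sleeve_wide, sleeve_narrow and the fingers below 0.1 N and angle between the x axis of flap_pointer and the x axis of mark_tab, either way round below 0.07 rad and distance between flap_pointer and mark_tab below 0.0105 m and value of joint lamp_flap above 0.5 rad and velocity of joint lamp_flap between -0.1 and 0.1 rad/s and contact force between lamp_flap and the fingers above 0.3 N); the arm keeps its last pose, push and grip.
It fails at once if a bystander on the bench is disturbed (moved over 30 mm) (distance of any of dish, stopper, pen, jar, flask, beaker, mouse from where it was at the start of the episode above 0.03 m).
It fails at once if the marking arm is moved (over 8 mm) (distance of mark_tab from where it was at the start of the episode above 0.008 m).
It also fails if it takes over 69 s, if anything falls off the work surface, if the arm or the gripper's body presses on something with over 40 N, if the wrist force passes 120 N, or if a joint passes its speed limit or range.

## Working session

There is one attempt and no reset: what is moved stays moved. The work goes in short steps, Python scripts to look and compute and a tool call to move; the robot and the scene stay as the last step left them, time stands still between calls to the robot, and variables do not carry over. Pictures are saved under pics/ and viewed, and the job is handed in when it is done.

Besides the shell and the picture viewer there is one more tool, called after "Request:" as name([rows], argument=value, ...), one row to a line, values as JSON. step_arm: Moves the arm, as the interface text tells. Its arguments: {"type":"object","properties":{"moves":{"type":"array"},"jaw":{"type":"number"},"force":{"type":"number"}},"required":["moves"]}

```bash
mkdir -p pics; ls
python3 - <<'E'
from rig import env
import cv2,numpy as np
print(env.get_state())
for n in ("scene","top"):
    im=env.get_image(n)
    cv2.imwrite(f"pics/{n}0.png",im["pixels"][:,:,::-1])
    np.save(f"{n}_cal.npy",{k:v for k,v in im.items() if k!="pixels"},allow_pickle=True)
    print(n,{k:v for k,v in im.items() if k!="pixels"})
E
```

```text
pics
{'t': 0.0, 'joints': array([ 1.06151500e+00,  5.28502117e-01,  1.43394290e+00,  1.53881502e-05,
        1.18140495e+00, -1.78524928e-01]), 'qvel': array([-0.00052635,  0.00111661,  0.00010471,  0.00076041, -0.00042929,
        0.00012071]), 'joint_torque': array([-1.22431207e-03, -4.42360926e+01, -1.78021824e+01, -2.90339385e-04,
        8.51874298e-03, -1.22441133e-05]), 'tool_pos': array([0.20259004, 0.59047207, 0.23029864]), 'tcp_rot': array([ 0.11566004,  0.69773217, -0.11715934,  0.69718453]), 'wrist_force': array([-0.42972744, -0.73136302, -0.23578719]), 'moment': array([-0.00260081,  0.03298469, -0.01542685]), 'gripper_width': 1.0020358120263624}
scene {'fx': 395.1165539656795, 'fy': 395.1165539656795, 'cx': 276.0729322078931, 'cy': 207.7646597895804, 'k1': -0.025075945101826636, 'cam_to_world': array([[-0.83378541,  0.38032669, -0.40019184,  1.06496869],
       [ 0.5517204 ,  0.54752944, -0.62913918,  0.79414425],
       [-0.02016161, -0.74536107, -0.66635605,  0.95361878],
       [ 0.        ,  0.        ,  0.        ,  1.        ]])}
top {'fx': 437.7129084459167, 'fy': 437.7129084459167, 'cx': 284.5975581939497, 'cy': 209.7895697027094, 'k1': -0.10320876074554619, 'cam_to_world': array([[-0.02615232, -0.99440472,  0.10234895,  0.4059648 ],
       [-0.99951697,  0.02773077,  0.01402964, -0.02323172],
       [-0.01678936, -0.1019326 , -0.99464962,  1.37697726],
       [ 0.        ,  0.        ,  0.        ,  1.        ]])}
```

View pics/scene0.png

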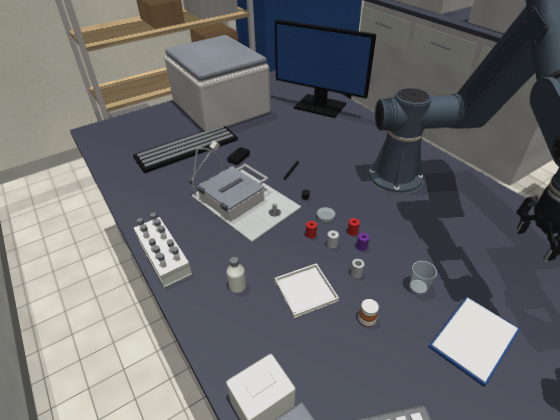

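View pics/top0.png

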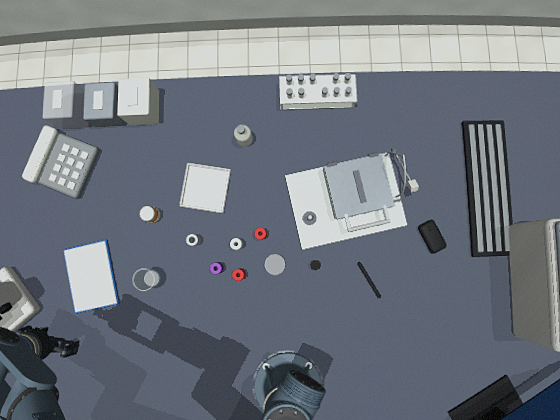

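Run:
```python
import cv2
a=cv2.imread('pics/top0.png')[60:280,120:400]
cv2.imwrite('pics/top0c.png',cv2.resize(a,None,fx=2.7,fy=2.7,interpolation=cv2.INTER_CUBIC))
```

```text
(no output)
```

View pics/top0c.png

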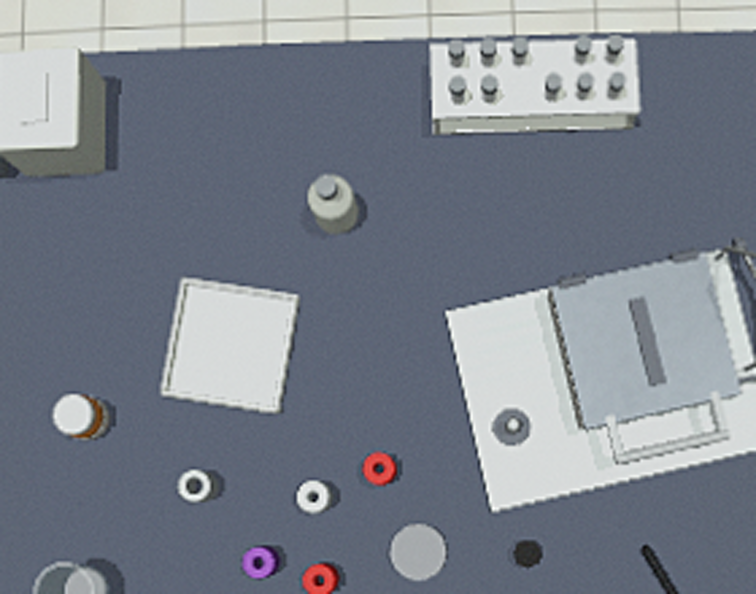

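Candidates in the top view are two bare metal sleeves at about (192,240), with the larger bore, and (236,244), with the smaller one. The red look-alikes are at (260,234) and (238,274), and a purple one is at (216,268). I'll check the bores close up.

```bash
cat > h.py <<'E'
import numpy as np,cv2
def cal(n): return np.load(f"{n}_cal.npy",allow_pickle=True).item()
def K(c): return np.array([[c['fx'],0,c['cx']],[0,c['fy'],c['cy']],[0,0,1]])
def ray(n,uv):
    c=cal(n);p=cv2.undistortPoints(np.array([[uv]],float),K(c),np.array([c['k1'],0,0,0.]))[0,0]
    T=c['cam_to_world'];return T[:3,3],T[:3,:3]@np.array([p[0],p[1],1])
def atz(n,uv,z):
    o,d=ray(n,uv);return o+d*(z-o[2])/d[2]
def proj(n,P):
    c=cal(n);T=np.linalg.inv(c['cam_to_world'])
    r,_=cv2.Rodrigues(T[:3,:3])
    return cv2.projectPoints(np.atleast_2d(np.array(P,float)),r,T[:3,3],K(c),np.array([c['k1'],0,0,0.]))[0][:,0]
def tri(uvs):
    A=np.zeros((3,3));b=np.zeros(3)
    for n,uv in uvs:
        o,d=ray(n,uv);d=d/np.linalg.norm(d);M=np.eye(3)-np.outer(d,d);A+=M;b+=M@o
    return np.linalg.solve(A,b)
def crop(src,dst,l,t,r,b,s):
    a=cv2.imread(src)[t:b,l:r];cv2.imwrite(dst,cv2.resize(a,None,fx=s,fy=s,interpolation=cv2.INTER_NEAREST))
E
python3 - <<'E'
from h import *
from rig import env
for n in ("top","scene"):
    env.get_image(n)
    for t in ("wide_center","narrow_center","sleeve_wide","sleeve_narrow","pin_foot","flap_bar","hinge","flap_pointer","mark_tab","tray","station"):
        print(n,t,[(np.round(d['rect'],1).tolist(),round(d['score'],2)) for d in env.search_frame(n,t)[:4]])
crop('pics/top0.png','pics/a.png',180,225,250,255,11)
crop('pics/scene0.png','pics/b.png',290,195,380,285,6)
crop('pics/top0.png','pics/c.png',280,145,420,250,5)
crop('pics/scene0.png','pics/d.png',180,130,310,240,6)
E
```

```text
top wide_center [([186.3, 232.6, 201.7, 244.9], 0.61), ([133.4, 268.5, 160.3, 289.1], 0.56)]
top narrow_center [([253.6, 224.6, 267.5, 239.1], 0.68), ([284.9, 148.5, 416.9, 248.7], 0.3)]
top sleeve_wide [([230.5, 237.8, 243.6, 247.9], 0.64)]
top sleeve_narrow [([229.5, 236.6, 244.9, 250.5], 0.48), ([214.3, 260.7, 222.0, 273.3], 0.42)]
top pin_foot [([283.6, 150.7, 418.6, 247.6], 0.6), ([416.7, 219.4, 447.3, 254.6], 0.53)]
top flap_bar [([321.9, 152.2, 399.3, 233.0], 0.75), ([311.5, 258.9, 320.9, 270.1], 0.67)]
top hinge [([286.3, 148.2, 416.7, 249.3], 0.94), ([310.9, 259.2, 320.3, 268.2], 0.24)]
top flap_pointer [([324.5, 155.5, 394.1, 231.0], 0.68)]
top mark_tab [([388.9, 151.5, 419.3, 192.4], 0.51), ([234.5, 126.7, 252.7, 144.4], 0.21)]
top tray [([179.3, 162.9, 229.2, 214.4], 0.72)]
top station [([283.4, 146.2, 418.8, 247.0], 0.6), ([325.1, 155.7, 399.5, 229.3], 0.55)]
scene wide_center [([349.3, 259.3, 362.0, 277.5], 0.64)]
scene narrow_center [([327.0, 227.1, 338.0, 245.3], 0.61), ([303.1, 189.4, 312.0, 197.9], 0.54), ([354.1, 233.9, 369.6, 251.3], 0.51), ([307.3, 220.6, 318.8, 241.0], 0.5)]
scene sleeve_wide [([359.3, 295.4, 377.3, 328.4], 0.61), ([349.6, 256.8, 365.4, 277.6], 0.49), ([285.0, 163.6, 301.4, 177.2], 0.44)]
scene sleeve_narrow [([326.6, 228.6, 338.7, 251.8], 0.74), ([358.0, 233.2, 368.0, 250.0], 0.68), ([348.2, 217.3, 358.8, 233.7], 0.51), ([309.6, 221.9, 314.1, 239.9], 0.48)]
scene pin_foot [([276.0, 265.8, 336.8, 317.0], 0.18)]
scene flap_bar [([198.7, 165.0, 270.3, 207.7], 0.78)]
scene hinge [([190.6, 138.6, 300.9, 242.1], 0.73)]
scene flap_pointer [([198.2, 163.8, 270.9, 206.6], 0.8), ([230.4, 149.7, 247.9, 163.1], 0.34)]
scene mark_tab [([189.1, 141.1, 214.3, 184.1], 0.64)]
scene tray []
scene station [([188.3, 141.1, 300.8, 242.8], 0.9), ([317.3, 208.9, 334.1, 227.1], 0.73), ([202.1, 164.2, 271.9, 210.6], 0.71)]
```

View pics/a.png

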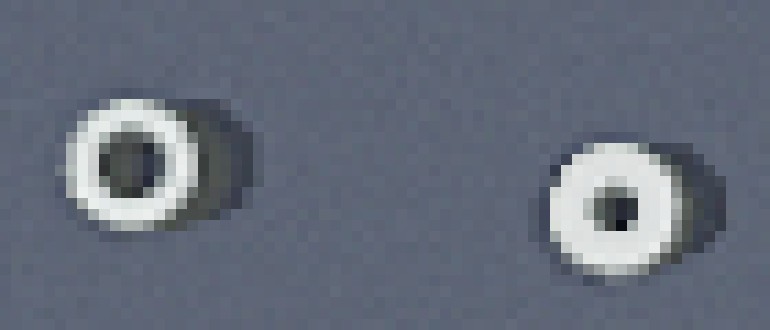

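View pics/b.png

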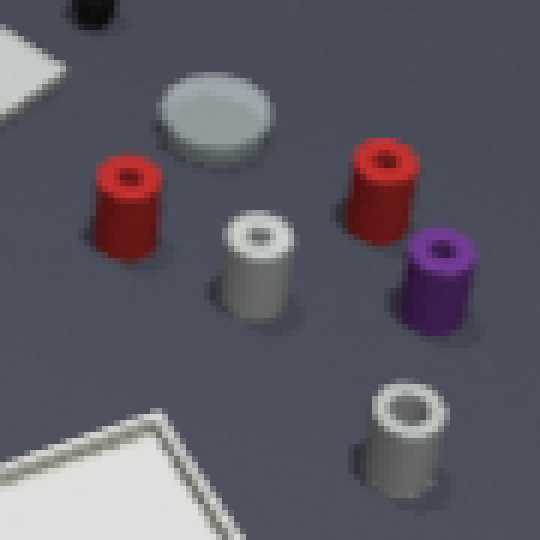

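View pics/c.png

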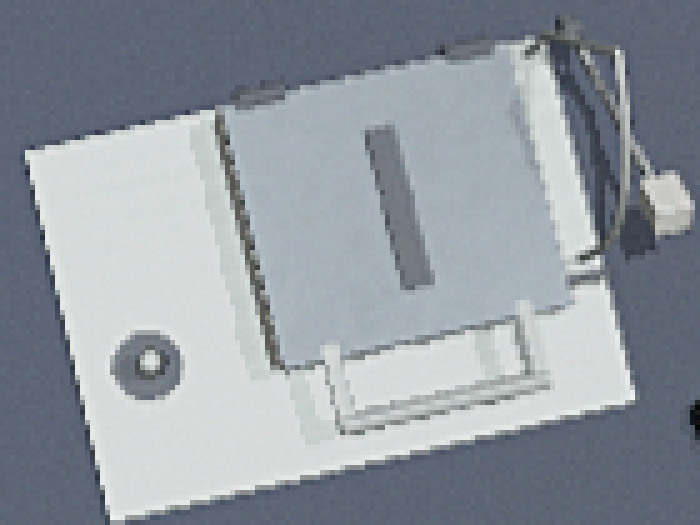

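View pics/d.png

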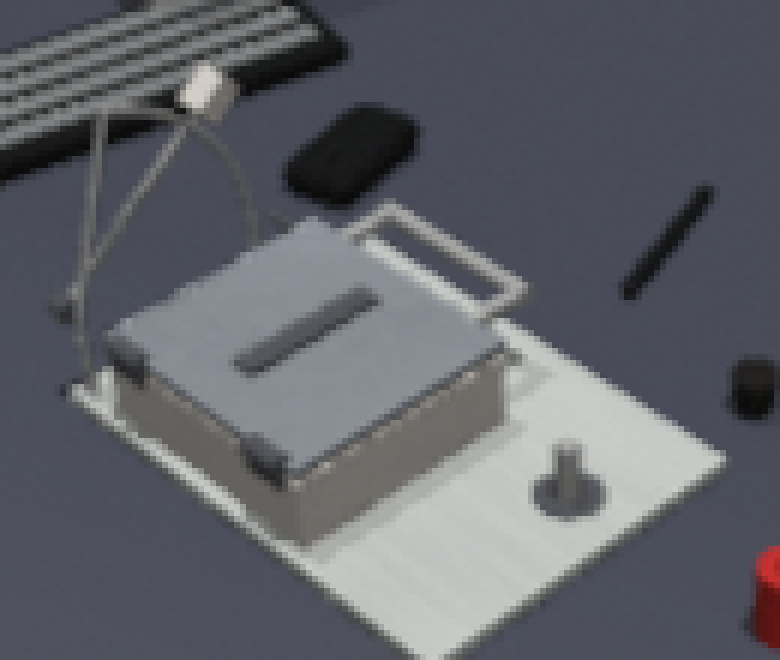

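Run:
```python
from h import *
from scipy.optimize import least_squares
top=cv2.imread('pics/top0.png');sc=cv2.imread('pics/scene0.png')
g=cv2.cvtColor(top,cv2.COLOR_BGR2GRAY);gs=cv2.cvtColor(sc,cv2.COLOR_BGR2GRAY)
for nm,(x,y) in dict(wide=(192,240),narrow=(236,244)).items():
    r=g[y-12:y+12,x-12:x+12];m=(r>150).astype(np.uint8)
    c=max(cv2.findContours(m,0,cv2.CHAIN_APPROX_NONE)[0],key=cv2.contourArea)
    mm=cv2.drawContours(m*0,[c],-1,1,-1);ys,xs=np.nonzero(mm)
    u=(xs.mean()+x-12,ys.mean()+y-12);print(nm,'top',u,'z.05->',atz('top',u,.05),'diam px',2*np.sqrt(mm.sum()/np.pi))
for nm,(x,y) in dict(wide=(358,263),narrow=(333,234)).items():
    r=gs[y-8:y+8,x-9:x+9];m=(r>165).astype(np.uint8)
    c=max(cv2.findContours(m,0,cv2.CHAIN_APPROX_NONE)[0],key=cv2.contourArea)
    mm=cv2.drawContours(m*0,[cv2.convexHull(c)],-1,1,-1);ys,xs=np.nonzero(mm)
    u=(xs.mean()+x-9,ys.mean()+y-8);print(nm,'scene',u,'z.05->',atz('scene',u,.05),mm.sum())
# plate corners
ct=np.array([[285,175.4],[302,249],[407,225]],np.float32).reshape(-1,1,2)
crit=(3,50,.01)
ct=cv2.cornerSubPix(g,ct,(4,4),(-1,-1),crit).reshape(-1,2);print(ct)
cs=np.array([[301.2,206.7],[251,242.5]],np.float32).reshape(-1,1,2)
cs=cv2.cornerSubPix(gs,cs,(4,4),(-1,-1),crit).reshape(-1,2);print(cs)
# top corners: (+x,+y),( -x,+y),(-x,-y); scene: right=(-x,+y), bottom=(+x,+y)
P=dict(a=(.12,.17,.012),b=(-.12,.17,.012),c=(-.12,-.17,.012))
obs=[('top',ct[0],P['a']),('top',ct[1],P['b']),('top',ct[2],P['c']),('scene',cs[0],P['b']),('scene',cs[1],P['a'])]
def W(p,q): 
    c,s=np.cos(p[2]),np.sin(p[2]);return [p[0]+c*q[0]-s*q[1],p[1]+s*q[0]+c*q[1],q[2]]
def f(p): return np.concatenate([proj(n,W(p,q))[0]-u for n,u,q in obs])
s=least_squares(f,[.6,-.15,.1]);print(s.x,s.fun.round(2))
p=s.x;np.save('station.npy',p)
pt=[('top',(310.0,217.0)),('scene',(274.4,203.5))]
X=tri(pt);print('pin top tri',X,[atz(n,u,.052) for n,u in pt])
c,sn=np.cos(p[2]),np.sin(p[2]);d=X-[p[0],p[1],0];print('pin local',c*d[0]+sn*d[1],-sn*d[0]+c*d[1])
hw=W(p,(.11,-.04,.07));bw=W(p,(-.095,-.04,.07));print('hinge',hw,'bar',bw,proj('top',bw),proj('scene',bw),proj('top',hw))
tt=np.array([[182,163],[229.5,170],[222.5,212],[180,206]],np.float32).reshape(-1,1,2)
tt=cv2.cornerSubPix(g,tt,(3,3),(-1,-1),crit).reshape(-1,2);print(tt)
w=np.array([atz('top',u,.018) for u in tt]);print(w.round(4),w.mean(0),np.linalg.norm(np.diff(w,axis=0),axis=1))
```

```text
wide top (np.float64(191.36363636363637), np.float64(239.4)) z.05-> [0.45958555 0.28249547 0.05      ] diam px 11.834540545406394
narrow top (np.float64(235.35135135135135), np.float64(243.52252252252254)) z.05-> [0.44377828 0.14763094 0.05      ] diam px 11.888212206450685
wide scene (np.float64(357.9620253164557), np.float64(262.9620253164557)) z.05-> [0.4584752  0.28333819 0.05      ] 79
narrow scene (np.float64(332.8524590163934), np.float64(234.04918032786884)) z.05-> [0.44304573 0.14885328 0.05      ] 61
[[284.57742 175.26886]
 [302.25198 249.22437]
 [406.8655  224.39856]]
[[300.73178 205.9666 ]
 [251.4578  240.85382]]
[ 0.57289503 -0.19652412  0.20316685] [-0.31  0.01 -0.43  0.23  0.37 -0.   -0.21 -0.31 -0.25 -0.02]
pin top tri [ 0.51696999 -0.08018992  0.05175927] [array([ 0.5181532 , -0.08107935,  0.052     ]), array([ 0.51601001, -0.07892747,  0.052     ])]
pin local -0.031301812757648095 0.12522561572070598
hinge [np.float64(0.6887034913420295), np.float64(-0.21350649813468495), 0.07] bar [np.float64(0.48791982721473687), np.float64(-0.2548697695190733), 0.07] [[368.55440968 224.92348736]] [[254.76723226 171.66853322]] [[351.9074712  159.41870683]]
[[182.      163.     ]
 [229.9552  168.72826]
 [222.53653 211.84897]
 [179.36989 205.88867]]
[[0.705  0.3193 0.018 ]
 [0.6813 0.1655 0.018 ]
 [0.5447 0.1906 0.018 ]
 [0.5674 0.3277 0.018 ]] [0.62460884 0.25076131 0.018     ] [0.15564708 0.13882502 0.13896145]
```

```bash
cat >> h.py <<'E'
from scipy.spatial.transform import Rotation as R
def go(target,yawdeg=None):
    """target: world pos of TCP; yawdeg: desired direction (deg) of tool y in world, mod 180"""
    from rig import env
    s=env.get_state();M=R.from_quat(s['tcp_rot']).as_matrix();p=s['tool_pos']
    d=M.T@(np.array(target)-p)
    print('t',round(s['t'],2),'pos',p.round(4),'tool y ang',np.degrees(np.arctan2(M[1,1],M[0,1])).round(2),'tilt',M[:,0].round(3),'F',s['wrist_force'].round(2),'w',round(s['gripper_width']*85,1))
    print('units tx,ty,tz',(d/.025).round(3), 'rows',np.linalg.norm(d)/.0625)
    if yawdeg is not None:
        a=np.degrees(np.arctan2(M[1,1],M[0,1]));b=(yawdeg-a+90)%180-90
        print('yaw units (tool x down -> negative)',round(-b/10,3),'joint6',s['joints'][5])
E
python3 - <<'E'
from h import *
from rig import env
print(env.grasp_offset)
go([.459,.283,.15],np.degrees(.203)); go([.459,.283,.15],90+np.degrees(.203))
p=np.load('station.npy')
X=tri([('top',(413,185.6)),('scene',(213.4,144.2))]);print('tab',X)
c,s=np.cos(p[2]),np.sin(p[2]);d=X-[p[0],p[1],0];l=[c*d[0]+s*d[1],-s*d[0]+c*d[1]];print(l,'ang',np.arctan2(X[2]-.07,.11-l[0]),'rad',np.hypot(X[2]-.07,.11-l[0]))
for u in ((260,234),(238,274),(216,268)): print(atz('top',u,.05))
E
```

```text
0.0187
t 1.3 pos [0.203  0.5911 0.2313] tool y ang 71.05 tilt [ 0.  0. -1.] F [-0.26  0.55 -0.23] w 85.2
units tx,ty,tz [ 3.253 -8.33  13.689] rows 6.540482212477903
yaw units (tool x down -> negative) 5.941 joint6 -0.1784750984300741
t 1.3 pos [0.203  0.5911 0.2313] tool y ang 71.05 tilt [ 0.  0. -1.] F [-0.26  0.55 -0.23] w 85.2
units tx,ty,tz [ 3.253 -8.33  13.689] rows 6.540482212477903
yaw units (tool x down -> negative) -3.059 joint6 -0.1784750984300741
tab [ 0.5890382  -0.36826774  0.16889079]
[np.float64(-0.01884192062048266), np.float64(-0.1714685173753926)] ang 0.6546298814079842 rad 0.16241806568524692
[0.47074028 0.07206641 0.05      ]
[0.35167806 0.14119081 0.05      ]
[0.37117824 0.2077811  0.05      ]
```

Request:
step_arm([
  {"tx":0,"ty":-1.2,"tz":2,"yaw":1},
  {"tx":0,"ty":-2.4,"tz":4,"yaw":2},
  {"tx":0,"ty":-3.6,"tz":6,"yaw":3},
  {"tx":0,"ty":-4.8,"tz":8,"yaw":4},
  {"tx":0,"ty":-6,"tz":10,"yaw":5},
], jaw=75, force=40)

```text
t: 1.92
tool_pos: [0.3918, 0.3667, 0.2316]
tcp_rot: [0.402, 0.582, -0.402, 0.582]
wrist_force: [0.3, -0.2, 0.0]
gripper_width: 0.755
```

Run:
```python
from h import *
go([.459,.283,.15],np.degrees(.203))
```

```text
t 1.93 pos [0.3918 0.3667 0.2316] tool y ang 20.73 tilt [ 0.001  0.    -1.   ] F [ 0.33 -0.23  0.02] w 64.2
units tx,ty,tz [3.263 1.324 4.083] rows 2.1566549636282955
yaw units (tool x down -> negative) 0.91 joint6 0.18204738307476198
```

Request:
step_arm([
  {"tx":1,"ty":0.44,"tz":1.36,"yaw":0.3},
  {"tx":2,"ty":0.88,"tz":2.72,"yaw":0.6},
  {"tx":3.26,"ty":1.32,"tz":4.08,"yaw":0.91},
  {"tx":3.26,"ty":1.32,"tz":4.08,"yaw":0.91},
  {"tx":3.26,"ty":1.32,"tz":4.08,"yaw":0.91},
])

```text
t: 2.55
tool_pos: [0.4581, 0.2851, 0.1502]
tcp_rot: [0.445, 0.549, -0.445, 0.549]
wrist_force: [-0.7, -0.4, 0.5]
gripper_width: 0.748
```

Run:
```python
from h import *
from rig import env
go([.459,.283,.010],np.degrees(.203))
for n in("scene","top"): cv2.imwrite(f'pics/{n}1.png',env.get_image(n)['pixels'][:,:,::-1])
crop('pics/scene1.png','pics/e.png',300,180,420,300,5)
```

```text
t 2.55 pos [0.4581 0.2851 0.1502] tool y ang 11.94 tilt [ 0.  0. -1.] F [-0.68 -0.39  0.52] w 63.6
units tx,ty,tz [5.606 0.018 0.09 ] rows 2.2427364058817183
yaw units (tool x down -> negative) 0.031 joint6 0.14038326731515421
```

View pics/e.png

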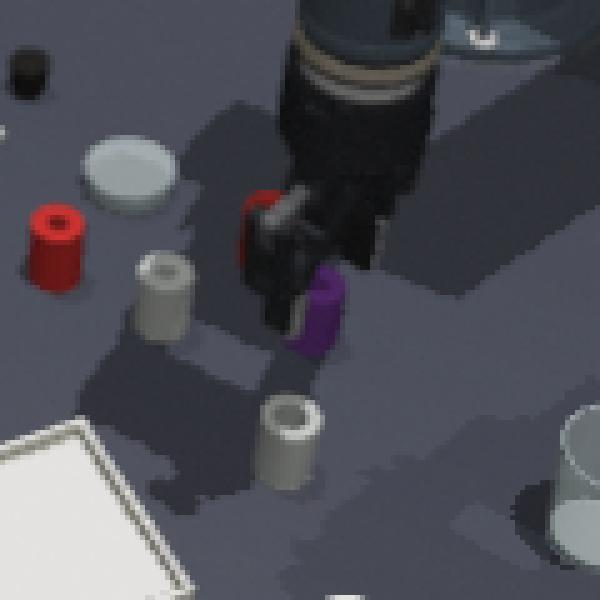

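The open gripper is over the wide sleeve (crop about 290,415, scene pixel 358,263), so I'll go down.

Request:
step_arm([
  {"tx":1.5,"tz":0.05},
  {"tx":3,"tz":0.05},
  {"tx":4.2,"tz":0.05},
  {"tx":5.2,"tz":0.05},
  {"tx":5.6,"tz":0.05},
])

```text
validation failed for argument at $.mo...
```

Request:
step_arm([
  {"tx":0},
  {"tx":0},
  {"tx":0},
  {"tx":0},
  {"tx":0},
], jaw=30, force=40)

```text
validation failed for argument at $.mo...
```

Run:
```python
from h import *
go([.459,.283,.15],np.degrees(.203))
```

```text
t 2.65 pos [0.4581 0.2858 0.1508] tool y ang 12.03 tilt [ 0.002  0.001 -1.   ] F [-0.14  0.78 -0.54] w 63.3
units tx,ty,tz [0.033 0.014 0.116] rows 0.04834140603720459
yaw units (tool x down -> negative) 0.04 joint6 0.14031815232249495
```

Request:
step_arm([
  {"tx":1.5,"ty":0,"tz":0.1,"yaw":0},
  {"tx":3,"ty":0,"tz":0.1,"yaw":0},
  {"tx":4.2,"ty":0,"tz":0.1,"yaw":0},
  {"tx":5.2,"ty":0,"tz":0.1,"yaw":0},
  {"tx":5.6,"ty":0,"tz":0.1,"yaw":0},
])

```text
t: 3.28
tool_pos: [0.458, 0.2832, 0.0095]
tcp_rot: [0.445, 0.55, -0.445, 0.55]
wrist_force: [-0.5, 0.5, -0.6]
gripper_width: 0.751
```

Request:
step_arm([
  {"tx":0,"ty":0,"tz":0,"yaw":0},
  {"tx":0,"ty":0,"tz":0,"yaw":0},
  {"tx":0,"ty":0,"tz":0,"yaw":0},
  {"tx":0,"ty":0,"tz":0,"yaw":0},
  {"tx":0,"ty":0,"tz":0,"yaw":0},
], jaw=30, force=40)

```text
t: 3.9
tool_pos: [0.4593, 0.2827, 0.0109]
tcp_rot: [0.446, 0.549, -0.445, 0.55]
wrist_force: [-0.2, 2.0, 5.5]
gripper_width: 0.416
```

Run:
```python
from h import *
go([.459,.283,.15],np.degrees(.203))
```

```text
t 3.9 pos [0.4593 0.2827 0.0109] tool y ang 11.93 tilt [ 0.002  0.001 -1.   ] F [-0.2   1.98  5.49] w 35.3
units tx,ty,tz [-5.564e+00  1.000e-03 -1.800e-02] rows 2.225653474266395
yaw units (tool x down -> negative) 0.03 joint6 0.13552742720454938
```

Request:
step_arm([
  {"tx":-1,"ty":0,"tz":0,"yaw":0},
  {"tx":-2,"ty":0,"tz":0,"yaw":0},
  {"tx":-4,"ty":0,"tz":0,"yaw":0},
  {"tx":-6,"ty":0,"tz":0,"yaw":0},
  {"tx":-6,"ty":0,"tz":0,"yaw":0},
])

```text
t: 4.53
tool_pos: [0.4613, 0.2831, 0.1637]
tcp_rot: [0.448, 0.548, -0.442, 0.551]
wrist_force: [0.1, 0.3, -0.6]
gripper_width: 0.419
```

Run:
```python
from h import *
from rig import env
go([.517,-.080,.15],np.degrees(.203))
cv2.imwrite('pics/top2.png',env.get_image('top')['pixels'][:,:,::-1]);crop('pics/top2.png','pics/f.png',150,190,270,290,5)
cv2.imwrite('pics/scene2.png',env.get_image('scene')['pixels'][:,:,::-1]);crop('pics/scene2.png','pics/e.png',300,150,420,270,5)
```

```text
t 4.53 pos [0.4613 0.2831 0.1637] tool y ang 11.95 tilt [ 0.009  0.003 -1.   ] F [ 0.08  0.26 -0.63] w 35.6
units tx,ty,tz [ 0.526 -0.832 14.673] rows 5.882392939771288
yaw units (tool x down -> negative) 0.032 joint6 0.13556209392776247
```

View pics/e.png

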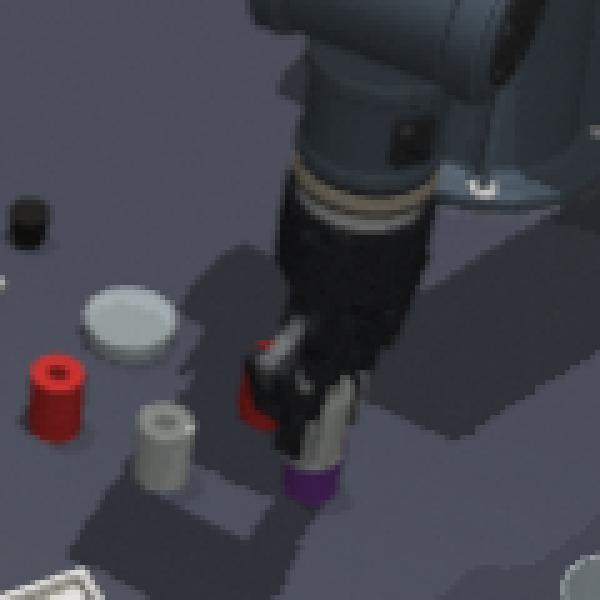

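The sleeve is held. Now I'll carry it over to the pin.

Request:
step_arm([
  {"tx":0,"ty":-0.1,"tz":2,"yaw":0},
  {"tx":0,"ty":-0.2,"tz":4,"yaw":0},
  {"tx":0,"ty":-0.3,"tz":6,"yaw":0},
  {"tx":0,"ty":-0.4,"tz":8,"yaw":0},
  {"tx":0,"ty":-0.5,"tz":10,"yaw":0},
])

```text
t: 5.25
tool_pos: [0.4967, 0.0336, 0.1578]
tcp_rot: [0.444, 0.551, -0.446, 0.548]
wrist_force: [0.8, 0.3, -0.8]
gripper_width: 0.419
```

Request:
step_arm([
  {"tx":0.5,"ty":-0.1,"tz":2,"yaw":0},
  {"tx":0.5,"ty":-0.3,"tz":3.5,"yaw":0},
  {"tx":0.5,"ty":-0.33,"tz":4.5,"yaw":0},
  {"tx":0.5,"ty":-0.33,"tz":4.67,"yaw":0},
  {"tx":0.5,"ty":-0.33,"tz":4.67,"yaw":0},
])

```text
t: 5.88
tool_pos: [0.5131, -0.0801, 0.1461]
tcp_rot: [0.445, 0.55, -0.446, 0.548]
wrist_force: [-0.7, -0.3, -0.9]
gripper_width: 0.42
```

Run:
```python
from h import *
from rig import env
cv2.imwrite('pics/top3.png',env.get_image('top')['pixels'][:,:,::-1]);crop('pics/top3.png','pics/f.png',270,150,390,260,5)
cv2.imwrite('pics/scene3.png',env.get_image('scene')['pixels'][:,:,::-1]);crop('pics/scene3.png','pics/e.png',210,120,330,230,6)
go([.517,-.080,.15],np.degrees(.203))
```

```text
t 5.97 pos [ 0.5134 -0.0795  0.1467] tool y ang 12.01 tilt [-0.002  0.001 -1.   ] F [-0.93 -1.21 -0.82] w 35.6
units tx,ty,tz [-0.133  0.138  0.049] rows 0.07922988710991996
yaw units (tool x down -> negative) 0.038 joint6 -0.5789715383809251
```

View pics/e.png

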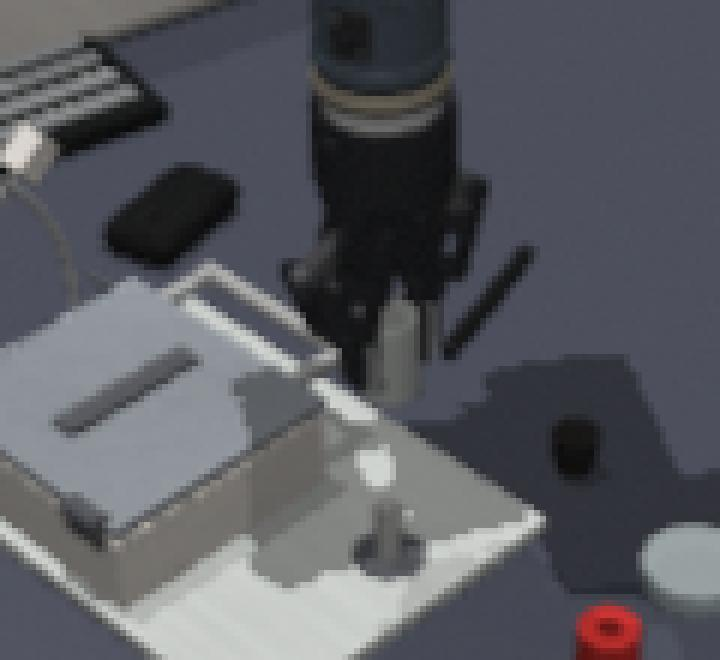

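View pics/f.png

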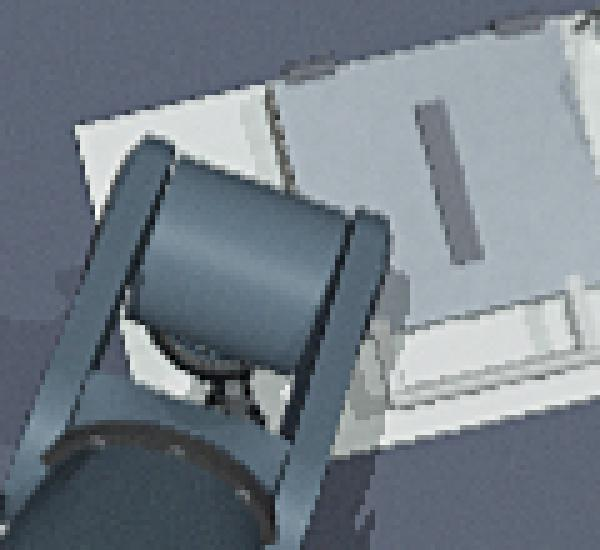

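Run:
```python
from h import *
print('tcp pred',proj('scene',[[.5134,-.0795,.136],[.5134,-.0795,.186],[.4948,-.0795-.0,.136]]))
print('pin pred',proj('scene',[[.517,-.080,.052],[.517,-.080,.012],[.517,-.08,.136]]))
c=cv2.imread('pics/scene3.png');g=cv2.cvtColor(c,6)
for r in (176,179,182,184): print(r,g[r,262:290])
for r in (186,187,188): print(r,g[r,262:290])
for r in (205,208,212): print(r,g[r,262:290])
```

```text
tcp pred [[274.38082666 184.1232206 ]
 [274.02638988 172.02675104]
 [279.02273906 182.14363342]]
pin pred [[273.99163488 203.44009703]
 [274.25949451 211.95686445]
 [273.39398584 184.43226105]]
176 [ 97  82  39  22  24  27  24  21  21  20  39  80 103 103  99  93  88  71
  35  56  72  59  50  28  24  23  45  71]
179 [137 163 173 155  86  22  21  21  31  64  70  74  99  98  96  92  87  71
  35  54  78  64  29  33  59  78  80  80]
182 [82 77 77 80 68 38 21 22 29 61 75 81 98 98 96 91 87 80 77 80 81 80 80 79
 80 80 81 80]
184 [183 208 202 179 137  90  60  35  33  66  76  71  87  98  95  90  86  78
  76  80  80  80  80  80  80  80  80  81]
186 [ 98 119 171 207 206 203 194 161 100  89  94  95  98  99  95  90  83  76
  77  80  80  80  79  80  79  81  80  80]
187 [ 89  78 153 208 207 206 207 200 177 132  82  88  92  90  87  81  80  79
  80  80  80  80  80  79  73  60  60  61]
188 [ 78  91 123 145 176 207 206 206 203 194 164 105  83  82  81  79  80  80
  80  80  81  80  80  79  77  66  51  52]
205 [125 127 132 132 133 133 135 135 135 128 105  94 103  99 103 154 170 133
 134 134 135 135 134 134 134 134 134 134]
208 [130 132 133 132 132 131 132 133 133 121  93  88  98  97  91 103 125 131
 131 132 132 133 133 133 134 133 163 192]
212 [131 130 131 131 132 132 108  61  57  59  69  87  95  93  83  76  87  92
 127 184 209 206 205 197 194 197 194 205]
```

Request:
step_arm([
  {"tx":0,"ty":0.14,"tz":0.04,"yaw":0},
  {"tx":1.2,"ty":0.14,"tz":0.04,"yaw":0},
  {"tx":2.4,"ty":0.14,"tz":0.04,"yaw":0},
  {"tx":2.8,"ty":0.14,"tz":0.04,"yaw":0},
  {"tx":2.8,"ty":0.14,"tz":0.04,"yaw":0},
])

```text
t: 6.6
tool_pos: [0.5178, -0.0806, 0.0771]
tcp_rot: [0.445, 0.55, -0.445, 0.549]
wrist_force: [-0.6, 0.1, -0.3]
gripper_width: 0.418
```

Run:
```python
from h import *
from rig import env
cv2.imwrite('pics/scene4.png',env.get_image('scene')['pixels'][:,:,::-1]);crop('pics/scene4.png','pics/e.png',240,160,310,220,10)
go([.517,-.080,.023],np.degrees(.203))
print(proj('scene',[.517,-.08,.064]))
```

```text
t 6.65 pos [ 0.5183 -0.0809  0.0777] tool y ang 11.98 tilt [ 0.001 -0.    -1.   ] F [ 0.65 -0.19  0.01] w 35.5
units tx,ty,tz [ 2.188 -0.046 -0.049] rows 0.8754877055036314
yaw units (tool x down -> negative) 0.035 joint6 -0.577155559885981
[[273.90924289 200.82010086]]
```

View pics/e.png

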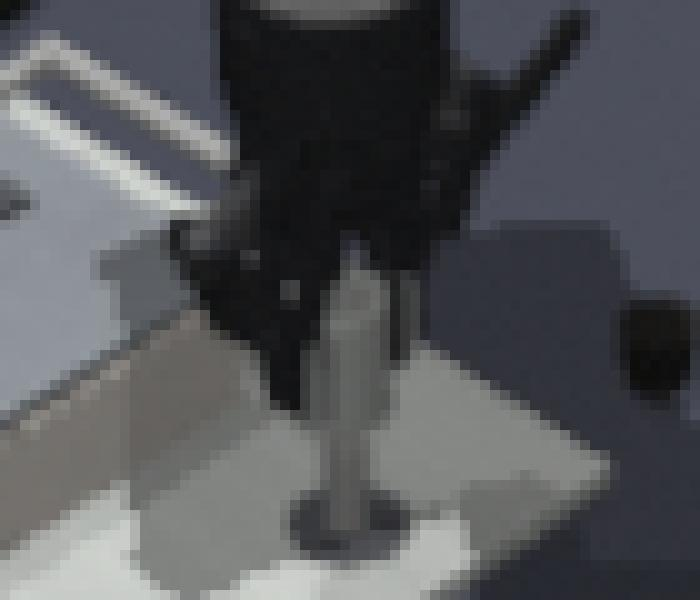

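Sleeve and pin are in line (sleeve centre at crop x 350, pin at 348), so I'll lower it and watch the force.

Request:
step_arm([
  {"tx":0.4,"ty":-0.04,"tz":-0.04,"yaw":0},
  {"tx":0.7,"ty":-0.04,"tz":-0.04,"yaw":0},
  {"tx":0.9,"ty":-0.04,"tz":-0.04,"yaw":0},
  {"tx":1.1,"ty":-0.04,"tz":-0.04,"yaw":0},
  {"tx":1.1,"ty":-0.04,"tz":-0.04,"yaw":0},
])

```text
t: 7.28
tool_pos: [0.5165, -0.0803, 0.0494]
tcp_rot: [0.445, 0.55, -0.445, 0.549]
wrist_force: [-0.3, -0.7, -1.1]
gripper_width: 0.415
```

Run:
```python
from h import *
go([.517,-.080,.023],np.degrees(.203))
```

```text
t 7.28 pos [ 0.5165 -0.0803  0.0494] tool y ang 11.94 tilt [-0.001  0.    -1.   ] F [-0.34 -0.68 -1.09] w 35.3
units tx,ty,tz [ 1.055  0.023 -0.006] rows 0.42227050263819704
yaw units (tool x down -> negative) 0.031 joint6 -0.576639936465664
```

Request:
step_arm([
  {"tx":0.4,"ty":0,"tz":0,"yaw":0},
  {"tx":0.7,"ty":0,"tz":0,"yaw":0},
  {"tx":0.9,"ty":0,"tz":0,"yaw":0},
  {"tx":1.0,"ty":0,"tz":0,"yaw":0},
  {"tx":1.03,"ty":0,"tz":0,"yaw":0},
])

```text
t: 7.9
tool_pos: [0.5167, -0.0803, 0.0239]
tcp_rot: [0.445, 0.549, -0.445, 0.549]
wrist_force: [-0.1, -0.2, -0.5]
gripper_width: 0.425
```

Run:
```python
from h import *
go([.517,-.080,.023],np.degrees(.203))
```

```text
t 7.9 pos [ 0.5167 -0.0803  0.0239] tool y ang 11.95 tilt [-0.  0. -1.] F [-0.11 -0.19 -0.51] w 36.1
units tx,ty,tz [ 0.035  0.016 -0.01 ] rows 0.01572719625181637
yaw units (tool x down -> negative) 0.032 joint6 -0.5766691215404015
```

Now I'll release (65% opening, clear of everything nearby), rise and look.

Request:
step_arm([
  {"tx":0,"ty":0,"tz":0,"yaw":0},
  {"tx":0,"ty":0,"tz":0,"yaw":0},
  {"tx":0,"ty":0,"tz":0,"yaw":0},
  {"tx":0,"ty":0,"tz":0,"yaw":0},
], jaw=65)

```text
t: 8.4
tool_pos: [0.5168, -0.0804, 0.0242]
tcp_rot: [0.445, 0.549, -0.445, 0.549]
wrist_force: [-0.7, 0.2, 0.6]
gripper_width: 0.651
```

Request:
step_arm([
  {"tx":-1,"ty":0,"tz":0,"yaw":0},
  {"tx":-2.5,"ty":0,"tz":0,"yaw":0},
  {"tx":-4.5,"ty":0,"tz":0,"yaw":0},
  {"tx":-5.5,"ty":0,"tz":0,"yaw":0},
  {"tx":-5.5,"ty":0,"tz":-2,"yaw":0},
])

```text
t: 9.02
tool_pos: [0.51, -0.034, 0.1644]
tcp_rot: [0.448, 0.545, -0.445, 0.551]
wrist_force: [0.0, 0.8, 0.1]
gripper_width: 0.654
```

Request:
step_arm([
  {"tx":0,"ty":-0.2,"tz":-2,"yaw":0},
  {"tx":0,"ty":-0.7,"tz":-4,"yaw":0},
  {"tx":0,"ty":-0.8,"tz":-6,"yaw":0},
  {"tx":0,"ty":-0.8,"tz":-7,"yaw":0},
  {"tx":0,"ty":-0.8,"tz":-7,"yaw":0},
])

```text
t: 9.65
tool_pos: [0.4497, 0.1371, 0.1617]
tcp_rot: [0.444, 0.55, -0.444, 0.55]
wrist_force: [0.6, -0.4, -0.0]
gripper_width: 0.653
```

Run:
```python
from h import *
from rig import env
cv2.imwrite('pics/scene5.png',env.get_image('scene')['pixels'][:,:,::-1]);crop('pics/scene5.png','pics/e.png',240,160,310,220,8)
cv2.imwrite('pics/top5.png',env.get_image('top')['pixels'][:,:,::-1]);crop('pics/top5.png','pics/f.png',280,145,420,250,5)
go([.4434,.148,.010],np.degrees(.203))
```

```text
t 9.75 pos [0.4508 0.1354 0.1616] tool y ang 11.99 tilt [ 0.001 -0.    -1.   ] F [ 0.13  0.38 -0.43] w 55.2
units tx,ty,tz [ 6.066 -0.187 -0.556] rows 2.437520947012478
yaw units (tool x down -> negative) 0.036 joint6 -0.15484441586171985
```

View pics/e.png

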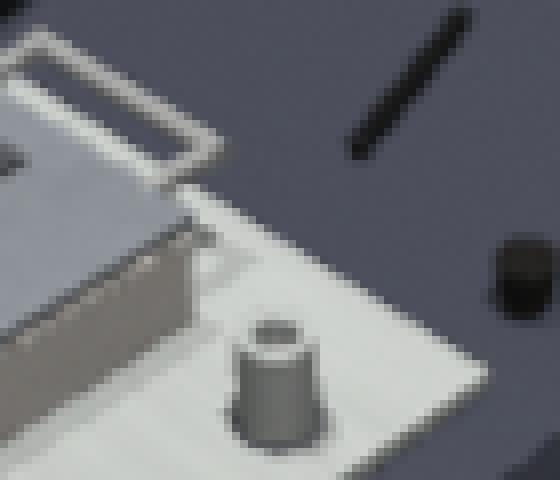

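View pics/f.png

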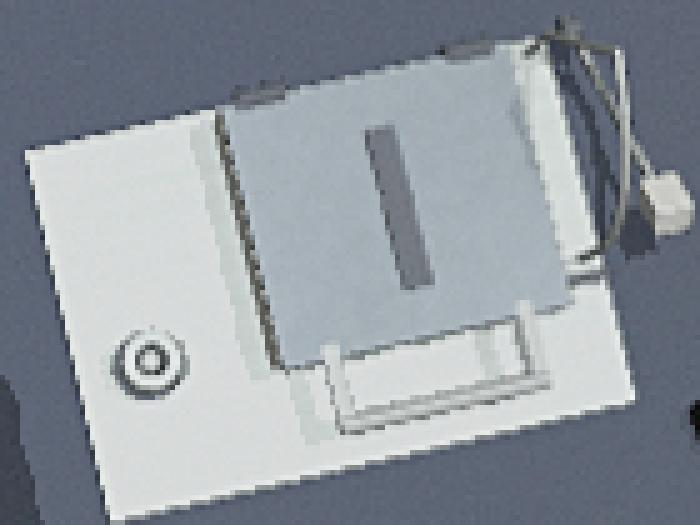

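The wide sleeve is home: it is concentric with the foot disc at crop (150,362) in the top view, and it stands on the plate in the scene view. Now the narrow one.

Request:
step_arm([
  {"tx":0,"ty":-0.19,"tz":-0.56,"yaw":0},
  {"tx":1.5,"ty":-0.19,"tz":-0.56,"yaw":0},
  {"tx":2.8,"ty":-0.19,"tz":-0.56,"yaw":0},
  {"tx":2.8,"ty":-0.19,"tz":-0.56,"yaw":0},
  {"tx":2.8,"ty":-0.19,"tz":-0.56,"yaw":0},
])

```text
t: 10.38
tool_pos: [0.4434, 0.1482, 0.0922]
tcp_rot: [0.446, 0.549, -0.445, 0.549]
wrist_force: [-0.1, -0.1, 0.2]
gripper_width: 0.649
```

Run:
```python
from h import *
go([.4434,.1482,.010],np.degrees(.203))
```

```text
t 10.38 pos [0.4434 0.1482 0.0922] tool y ang 11.91 tilt [ 0.001  0.    -1.   ] F [-0.13 -0.1   0.15] w 55.1
units tx,ty,tz [ 3.286e+00 -4.000e-03  1.000e-03] rows 1.3145686461010484
yaw units (tool x down -> negative) 0.028 joint6 -0.12503618769670266
```

Request:
step_arm([
  {"tx":1,"ty":0,"tz":0,"yaw":0},
  {"tx":2,"ty":0,"tz":0,"yaw":0},
  {"tx":2.9,"ty":0,"tz":0,"yaw":0},
  {"tx":3.25,"ty":0,"tz":0,"yaw":0},
  {"tx":3.25,"ty":0,"tz":0,"yaw":0},
])

```text
t: 11.0
tool_pos: [0.4435, 0.1484, 0.0108]
tcp_rot: [0.445, 0.549, -0.445, 0.549]
wrist_force: [0.8, 0.2, 0.6]
gripper_width: 0.648
```

Request:
step_arm([
  {"tx":0,"ty":0,"tz":0,"yaw":0},
  {"tx":0,"ty":0,"tz":0,"yaw":0},
  {"tx":0,"ty":0,"tz":0,"yaw":0},
  {"tx":0,"ty":0,"tz":0,"yaw":0},
], jaw=30, force=40)

```text
t: 11.5
tool_pos: [0.4435, 0.1484, 0.0115]
tcp_rot: [0.446, 0.549, -0.445, 0.55]
wrist_force: [-1.2, 0.4, 6.2]
gripper_width: 0.415
```

Request:
step_arm([
  {"tx":-1,"ty":0,"tz":0,"yaw":0},
  {"tx":-2.5,"ty":0,"tz":0,"yaw":0},
  {"tx":-4.5,"ty":0,"tz":0,"yaw":0},
  {"tx":-5,"ty":0,"tz":0,"yaw":0},
  {"tx":-5,"ty":0,"tz":0,"yaw":0},
])

```text
t: 12.12
tool_pos: [0.4433, 0.1484, 0.136]
tcp_rot: [0.446, 0.549, -0.445, 0.55]
wrist_force: [0.2, -0.3, -2.4]
gripper_width: 0.418
```

Run:
```python
from h import *
from rig import env
cv2.imwrite('pics/scene6.png',env.get_image('scene')['pixels'][:,:,::-1]);crop('pics/scene6.png','pics/e.png',270,140,400,280,4)
go([.6244,.248,.018],np.degrees(.203))
```

```text
t 12.18 pos [0.4425 0.1483 0.135 ] tool y ang 11.94 tilt [-0. -0. -1.] F [ 0.28 -0.17 -0.11] w 35.7
units tx,ty,tz [ 4.679  7.944 -2.395] rows 3.8100937507404313
yaw units (tool x down -> negative) 0.031 joint6 -0.12519894929507372
```

View pics/e.png

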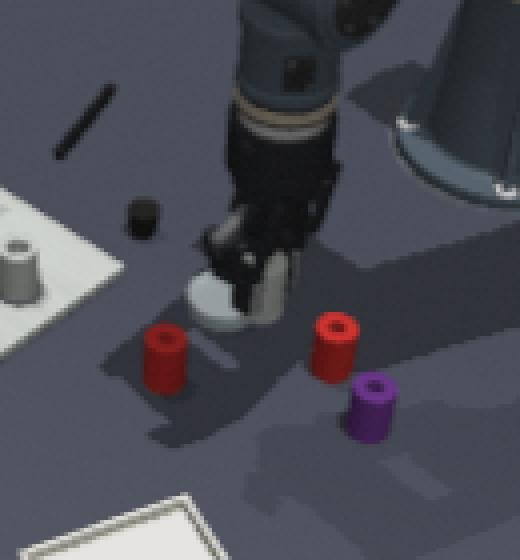

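The narrow sleeve is in the jaws and the look-alikes haven't moved. Next, to the tray.

Request:
step_arm([
  {"tx":0,"ty":2,"tz":-0.6,"yaw":0},
  {"tx":0,"ty":4,"tz":-1.2,"yaw":0},
  {"tx":0,"ty":6,"tz":-1.8,"yaw":0},
  {"tx":0,"ty":7.94,"tz":-2.4,"yaw":0},
  {"tx":0.5,"ty":7.94,"tz":-2.4,"yaw":0},
])

```text
t: 12.8
tool_pos: [0.6283, 0.2497, 0.1208]
tcp_rot: [0.446, 0.549, -0.444, 0.55]
wrist_force: [-0.7, 0.3, -1.3]
gripper_width: 0.421
```

Request:
step_arm([
  {"tx":1.5,"ty":0,"tz":0,"yaw":0},
  {"tx":3,"ty":0,"tz":0,"yaw":0},
  {"tx":3.5,"ty":0,"tz":0,"yaw":0},
  {"tx":3.5,"ty":0,"tz":0,"yaw":0},
])

```text
t: 13.3
tool_pos: [0.6231, 0.2476, 0.0333]
tcp_rot: [0.444, 0.55, -0.447, 0.548]
wrist_force: [-0.8, 0.4, -0.1]
gripper_width: 0.412
```

Run:
```python
from h import *
go([.6244,.248,.0165],np.degrees(.203))
```

```text
t 13.3 pos [0.6231 0.2476 0.0333] tool y ang 11.93 tilt [-0.004 -0.001 -1.   ] F [-0.85  0.39 -0.12] w 35.0
units tx,ty,tz [ 0.672  0.058 -0.005] rows 0.26995011616378894
yaw units (tool x down -> negative) 0.03 joint6 0.0036762216545356604
```

Request:
step_arm([
  {"tx":0.3,"ty":0,"tz":0,"yaw":0},
  {"tx":0.5,"ty":0,"tz":0,"yaw":0},
  {"tx":0.62,"ty":0,"tz":0,"yaw":0},
  {"tx":0.66,"ty":0,"tz":0,"yaw":0},
  {"tx":0.66,"ty":0,"tz":0,"yaw":0},
])

```text
t: 13.92
tool_pos: [0.6249, 0.2482, 0.019]
tcp_rot: [0.445, 0.549, -0.445, 0.549]
wrist_force: [0.2, -0.1, -0.5]
gripper_width: 0.421
```

Request:
step_arm([
  {"tx":0,"ty":0,"tz":0,"yaw":0},
  {"tx":0,"ty":0,"tz":0,"yaw":0},
  {"tx":0,"ty":0,"tz":0,"yaw":0},
  {"tx":0,"ty":0,"tz":0,"yaw":0},
], jaw=60)

```text
t: 14.42
tool_pos: [0.6248, 0.2482, 0.0189]
tcp_rot: [0.445, 0.549, -0.445, 0.549]
wrist_force: [0.3, -0.4, -0.4]
gripper_width: 0.598
```

Request:
step_arm([
  {"tx":-1,"ty":0,"tz":0,"yaw":0},
  {"tx":-2.5,"ty":0,"tz":0,"yaw":0},
  {"tx":-4.5,"ty":0,"tz":0,"yaw":0},
  {"tx":-6,"ty":0,"tz":0,"yaw":0},
  {"tx":-6,"ty":0,"tz":1,"yaw":0},
])

```text
t: 15.05
tool_pos: [0.6322, 0.2256, 0.1735]
tcp_rot: [0.447, 0.548, -0.442, 0.552]
wrist_force: [0.6, -0.6, -0.4]
gripper_width: 0.602
```

Request:
step_arm([
  {"tx":0,"ty":-1,"tz":2,"yaw":0},
  {"tx":0,"ty":-2,"tz":4,"yaw":0},
  {"tx":0,"ty":-3,"tz":6,"yaw":0},
  {"tx":0,"ty":-4,"tz":8,"yaw":0},
  {"tx":0,"ty":-5,"tz":10,"yaw":0},
])

```text
t: 15.68
tool_pos: [0.5589, -0.0484, 0.169]
tcp_rot: [0.445, 0.549, -0.445, 0.55]
wrist_force: [0.2, -0.8, -0.8]
gripper_width: 0.603
```

Run:
```python
from h import *
from rig import env
cv2.imwrite('pics/scene7.png',env.get_image('scene')['pixels'][:,:,::-1]);crop('pics/scene7.png','pics/e.png',180,130,380,330,3)
cv2.imwrite('pics/top7.png',env.get_image('top')['pixels'][:,:,::-1]);crop('pics/top7.png','pics/f.png',170,145,420,290,3)
go([.4879,-.2549,.18],np.degrees(.203))
```

```text
t 15.78 pos [ 0.5585 -0.0517  0.169 ] tool y ang 11.6 tilt [-0.    -0.002 -1.   ] F [-0.33  0.66 -0.36] w 51.5
units tx,ty,tz [-0.426 -4.4    7.395] rows 3.446178563989608
yaw units (tool x down -> negative) -0.003 joint6 -0.4918940340470269
```

View pics/e.png

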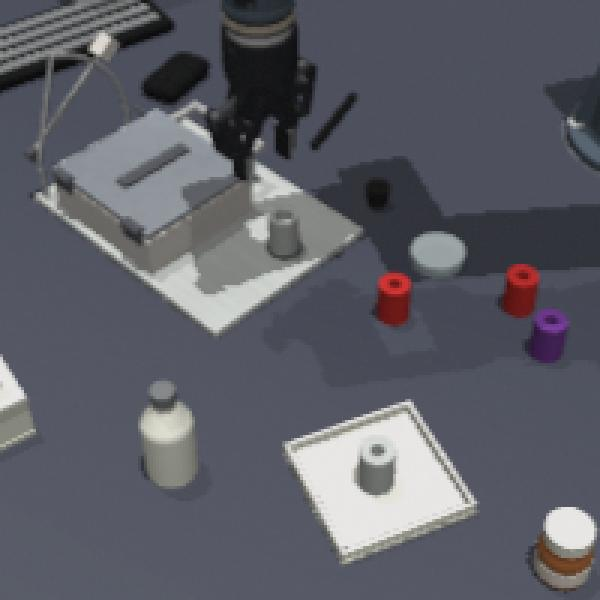

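View pics/f.png

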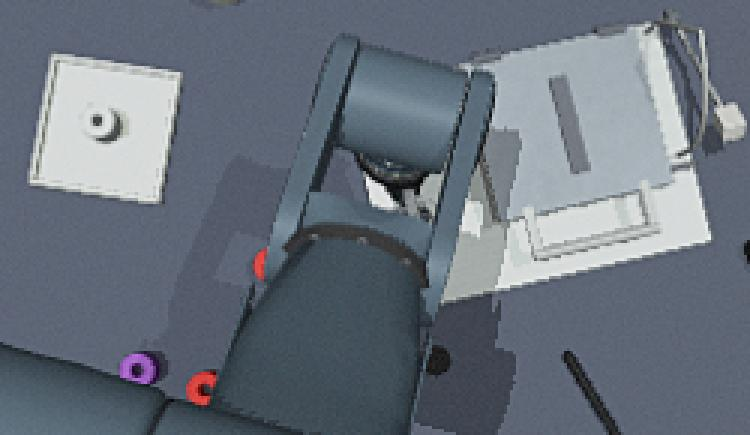

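Both sleeves are sorted: the narrow one stands in the middle of the tray at about (202,185) in the top view. Next I'll refine the mark angle by fitting the tab's box silhouette.

Run:
```python
from h import *
from scipy.optimize import minimize
p=np.load('station.npy')
def W(q):
    c,s=np.cos(p[2]),np.sin(p[2]);q=np.atleast_2d(q);return np.c_[p[0]+c*q[:,0]-s*q[:,1],p[1]+s*q[:,0]+c*q[:,1],q[:,2]]
S=8
def tabpts(a,r,y,dr,dy):
    out=[]
    for i in(-1,1):
        for j in(-1,1):
            for k in(-1,1):
                R_=r+i*dr/2;t=k*.010
                out.append((.11-R_*np.cos(a)+t*np.sin(a), y+j*dy/2, .07+R_*np.sin(a)+t*np.cos(a)))
    return W(np.array(out))
tg={}
for n,f,box in (('top','pics/top0.png',(400,170,428,200)),('scene','pics/scene0.png',(203,132,224,156))):
    im=cv2.imread(f);l,t,r,b=box;c=im[t:b,l:r].astype(int)
    lum=c.sum(2)/3; warm=c[:,:,2]-c[:,:,0]
    m=((warm>2)&(lum>115)).astype(np.uint8)
    m=cv2.morphologyEx(m,cv2.MORPH_OPEN,np.ones((3,3),np.uint8))
    print(n,m.sum(),'\n','\n'.join(''.join('#' if v else '.' for v in r) for r in m))
    tg[n]=(m,box)
def cost(v,dr,dy):
    e=0
    for n,(m,(l,t,r,b)) in tg.items():
        uv=proj(n,tabpts(v[0],v[1],v[2],dr,dy));h=cv2.convexHull(((uv-[l-.5,t-.5])*S).astype(np.float32))
        M=cv2.fillConvexPoly(np.zeros(((b-t)*S,(r-l)*S),np.float32),np.round(h).astype(int),1.)
        M=cv2.resize(M,(r-l,b-t),interpolation=cv2.INTER_AREA);e+=((M-m)**2).sum()
    return e
for dr,dy in((.028,.022),(.022,.028)):
    for y0 in(-.171,):
        best=min((minimize(cost,[a,r0,y0],args=(dr,dy),method='Nelder-Mead',options=dict(initial_simplex=[[a,r0,y0],[a+.05,r0,y0],[a,r0+.01,y0],[a,r0,y0+.01]])) for a in(.6,.66,.72) for r0 in (.15,.16)),key=lambda s:s.fun)
        print(dr,dy,best.x,best.fun)
```

```text
top 42 
 ............................
............................
............................
............................
............................
............................
............................
............................
............................
............................
............................
............####............
............####............
............#####...........
............#####...........
............#####...........
............................
...............###..........
............######..........
............######..........
............####............
............................
............................
............................
............................
............................
............................
............................
............................
............................
scene 34 
 .....................
.....................
.....................
.....................
.....................
.....................
.....................
.....................
.....................
..........###........
.........#####.......
........######.......
........######.......
........#####........
........#####........
........####.........
.....................
.....................
.....................
.....................
.....................
.....................
.....................
.....................
0.028 0.022 [ 0.65257857  0.16186088 -0.17256305] 94.374755859375
0.022 0.028 [ 0.65014717  0.16233265 -0.17312107] 99.763916015625
```

Request:
step_arm([
  {"tx":-0.4,"ty":-1.2,"tz":2,"yaw":0},
  {"tx":-0.4,"ty":-2.4,"tz":4,"yaw":0},
  {"tx":-0.4,"ty":-3.6,"tz":6,"yaw":0},
  {"tx":-0.4,"ty":-4.4,"tz":7.4,"yaw":0},
  {"tx":-0.4,"ty":-4.4,"tz":7.4,"yaw":0},
], jaw=35)

```text
t: 16.4
tool_pos: [0.49, -0.253, 0.179]
tcp_rot: [0.446, 0.548, -0.446, 0.549]
wrist_force: [0.9, 0.3, -0.2]
gripper_width: 0.351
```

Run:
```python
from h import *
from rig import env
cv2.imwrite('pics/scene8.png',env.get_image('scene')['pixels'][:,:,::-1]);crop('pics/scene8.png','pics/e.png',180,120,300,220,6)
go([.4879,-.2549,.13],np.degrees(.203))
```

```text
t 16.45 pos [ 0.4901 -0.251   0.1788] tool y ang 11.81 tilt [ 0.  0. -1.] F [-1.    1.07 -0.2 ] w 29.7
units tx,ty,tz [ 1.952 -0.117  0.134] rows 0.7842061938641995
yaw units (tool x down -> negative) 0.018 joint6 -0.8832244405128004
```

View pics/e.png

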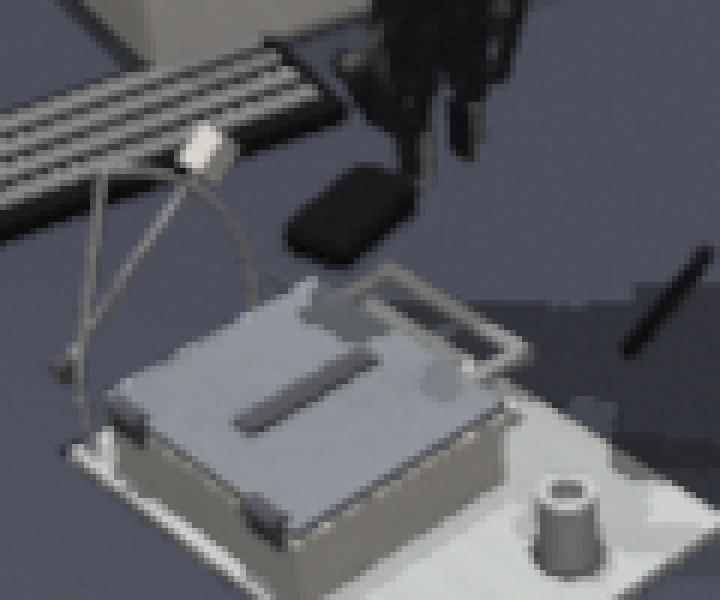

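Request:
step_arm([
  {"tx":0,"ty":-0.12,"tz":0.13,"yaw":0},
  {"tx":1,"ty":-0.12,"tz":0.13,"yaw":0},
  {"tx":2,"ty":-0.12,"tz":0.13,"yaw":0},
  {"tx":2.6,"ty":-0.12,"tz":0.13,"yaw":0},
  {"tx":2.6,"ty":-0.12,"tz":0.13,"yaw":0},
])

```text
t: 17.08
tool_pos: [0.4875, -0.253, 0.1129]
tcp_rot: [0.445, 0.551, -0.445, 0.549]
wrist_force: [-0.6, 0.3, -0.3]
gripper_width: 0.352
```

Run:
```python
from h import *
from rig import env
for n in('scene','top'): cv2.imwrite(f'pics/{n}9.png',env.get_image(n)['pixels'][:,:,::-1])
crop('pics/scene9.png','pics/e.png',210,120,300,200,8)
crop('pics/top9.png','pics/f.png',310,170,420,260,6)
go([.4879,-.2549,.052],np.degrees(.203))
```

```text
t 17.18 pos [ 0.4884 -0.2542  0.1143] tool y ang 11.99 tilt [ 0.001 -0.001 -1.   ] F [ 0.11  0.12 -1.31] w 29.4
units tx,ty,tz [ 2.49  -0.027  0.024] rows 0.9962261600521711
yaw units (tool x down -> negative) 0.036 joint6 -0.8921693910259261
```

View pics/e.png

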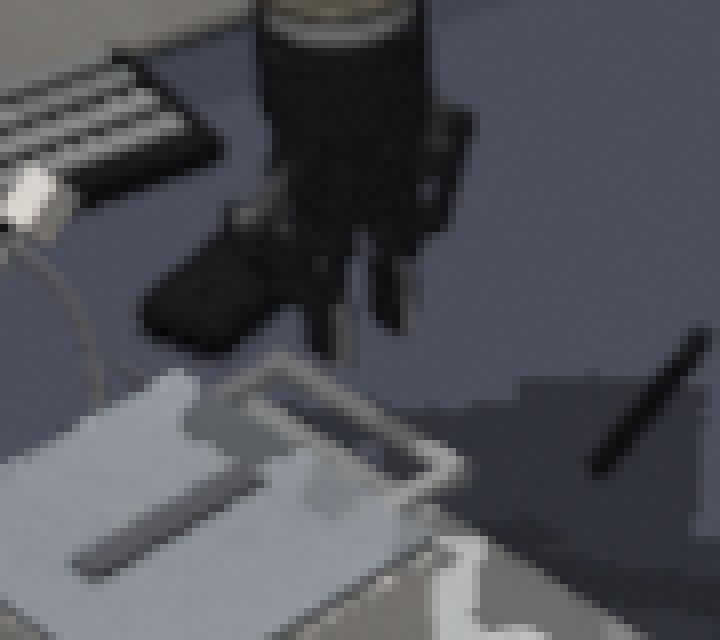

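View pics/f.png

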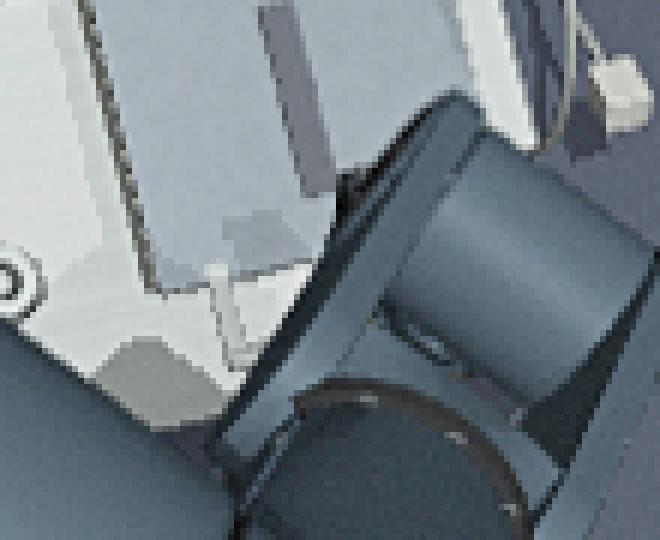

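Request:
step_arm([
  {"tx":0.6,"ty":-0.03,"tz":0.02,"yaw":0},
  {"tx":1.2,"ty":-0.03,"tz":0.02,"yaw":0},
  {"tx":1.8,"ty":-0.03,"tz":0.02,"yaw":0},
  {"tx":2.3,"ty":-0.03,"tz":0.02,"yaw":0},
  {"tx":2.45,"ty":-0.03,"tz":0.02,"yaw":0},
])

```text
t: 17.8
tool_pos: [0.4866, -0.2546, 0.0512]
tcp_rot: [0.445, 0.55, -0.445, 0.549]
wrist_force: [0.0, -0.2, -0.1]
gripper_width: 0.352
```

Run:
```python
from h import *
from rig import env
for n in('scene',): cv2.imwrite(f'pics/{n}10.png',env.get_image(n)['pixels'][:,:,::-1])
crop('pics/scene10.png','pics/e.png',210,120,300,200,8)
go([.4879,-.2549,.052],np.degrees(.203))
```

```text
t 17.85 pos [ 0.4867 -0.2546  0.0513] tool y ang 11.94 tilt [-0.002  0.001 -1.   ] F [-0.21 -1.    0.53] w 29.9
units tx,ty,tz [-0.028  0.044  0.021] rows 0.022605796375092496
yaw units (tool x down -> negative) 0.031 joint6 -0.8938873824860321
```

View pics/e.png

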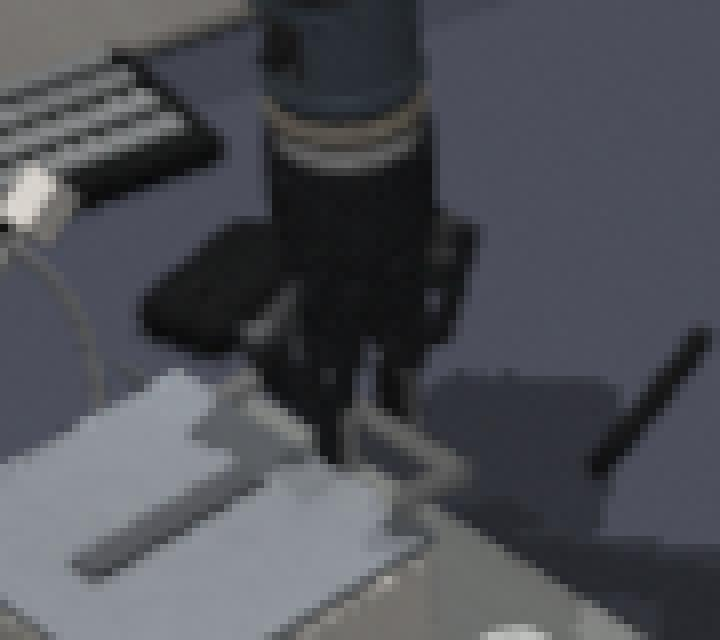

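Request:
step_arm([
  {"tx":0,"ty":0,"tz":0,"yaw":0},
  {"tx":0,"ty":0,"tz":0,"yaw":0},
  {"tx":0,"ty":0,"tz":0,"yaw":0},
  {"tx":0,"ty":0,"tz":0,"yaw":0},
], jaw=5, force=30)

```text
t: 18.35
tool_pos: [0.4855, -0.2552, 0.0526]
tcp_rot: [0.444, 0.55, -0.446, 0.549]
wrist_force: [-4.0, -2.4, -2.0]
gripper_width: 0.128
```

Run:
```python
from h import *
go([.4879,-.2549,.052],np.degrees(.203))
for a in (.1,.2,.3,.4,.5,.6,.65): print(a,'ty',round(.205*(1-np.cos(a))/.025,2),'tx',-round(.205*np.sin(a)/.025,2))
```

```text
t 18.35 pos [ 0.4855 -0.2552  0.0526] tool y ang 11.99 tilt [-0.003  0.    -1.   ] F [-4.04 -2.42 -2.  ] w 10.8
units tx,ty,tz [0.023 0.096 0.006] rows 0.03951985866874886
yaw units (tool x down -> negative) 0.036 joint6 -0.8937324840381033
0.1 ty 0.04 tx -0.82
0.2 ty 0.16 tx -1.63
0.3 ty 0.37 tx -2.42
0.4 ty 0.65 tx -3.19
0.5 ty 1.0 tx -3.93
0.6 ty 1.43 tx -4.63
0.65 ty 1.67 tx -4.96
```

The bar is gripped (reads 10.8 mm for the 12 mm bar). I'll lift along the arc.

Request:
step_arm([
  {"tx":-0.41,"ty":0.0,"tz":0,"yaw":0},
  {"tx":-0.82,"ty":0.04,"tz":0,"yaw":0},
  {"tx":-1.23,"ty":0.09,"tz":0,"yaw":0},
  {"tx":-1.63,"ty":0.16,"tz":0,"yaw":0},
  {"tx":-1.63,"ty":0.16,"tz":0,"yaw":0},
])

```text
t: 18.98
tool_pos: [0.4896, -0.2545, 0.0945]
tcp_rot: [0.444, 0.55, -0.446, 0.549]
wrist_force: [-5.7, -4.6, -2.0]
gripper_width: 0.122
```

Run:
```python
from h import *
from rig import env
for n in('scene',): cv2.imwrite(f'pics/{n}11.png',env.get_image(n)['pixels'][:,:,::-1])
crop('pics/scene11.png','pics/e.png',180,120,300,220,6)
go([.4879,-.2549,.052],np.degrees(.203))
```

```text
t 19.02 pos [ 0.4895 -0.2545  0.0942] tool y ang 12.0 tilt [-0.003 -0.001 -1.   ] F [-5.92 -4.4  -1.48] w 10.8
units tx,ty,tz [ 1.688e+00 -6.100e-02  1.000e-03] rows 0.6756878871393357
yaw units (tool x down -> negative) 0.037 joint6 -0.8878571078764709
```

View pics/e.png

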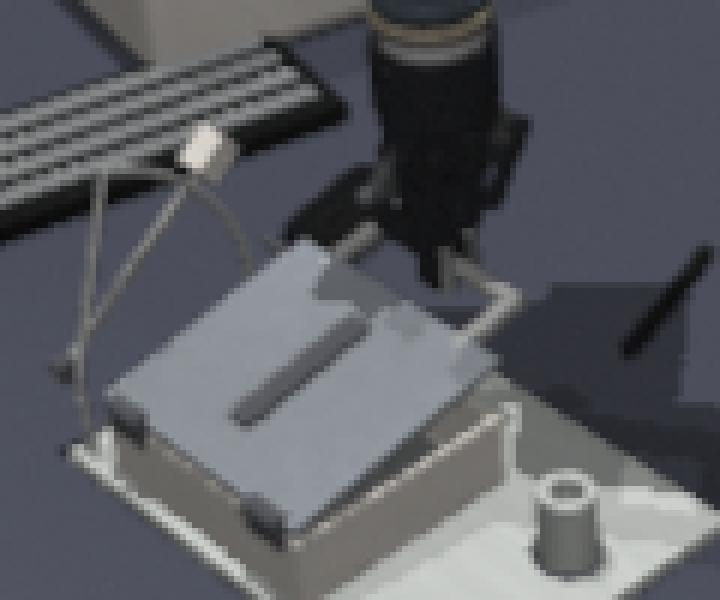

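Request:
step_arm([
  {"tx":-0.4,"ty":0.03,"tz":0,"yaw":0},
  {"tx":-0.79,"ty":0.16,"tz":0,"yaw":0},
  {"tx":-1.18,"ty":0.29,"tz":0,"yaw":0},
  {"tx":-1.56,"ty":0.44,"tz":0,"yaw":0},
  {"tx":-1.94,"ty":0.61,"tz":0,"yaw":0},
])

```text
t: 19.65
tool_pos: [0.5051, -0.2514, 0.1431]
tcp_rot: [0.444, 0.55, -0.446, 0.549]
wrist_force: [-4.2, -3.6, -0.4]
gripper_width: 0.127
```

Run:
```python
from h import *
go([.4879,-.2549,.052],np.degrees(.203))
```

```text
t 19.65 pos [ 0.5051 -0.2514  0.1431] tool y ang 12.01 tilt [-0.002 -0.001 -1.   ] F [-4.25 -3.6  -0.39] w 10.8
units tx,ty,tz [ 3.645 -0.691 -0.01 ] rows 1.4837590194434735
yaw units (tool x down -> negative) 0.038 joint6 -0.8662665904376796
```

Request:
step_arm([
  {"tx":-0.36,"ty":0.18,"tz":0,"yaw":0},
  {"tx":-0.72,"ty":0.38,"tz":0,"yaw":0},
  {"tx":-1.05,"ty":0.6,"tz":0,"yaw":0},
  {"tx":-1.33,"ty":0.79,"tz":0,"yaw":0},
  {"tx":-1.33,"ty":0.79,"tz":0,"yaw":0},
])

```text
t: 20.27
tool_pos: [0.5244, -0.2476, 0.1771]
tcp_rot: [0.444, 0.55, -0.446, 0.55]
wrist_force: [-7.3, -5.4, 2.4]
gripper_width: 0.126
```

Run:
```python
from h import *
from rig import env
for n in('scene','top'): cv2.imwrite(f'pics/{n}12.png',env.get_image(n)['pixels'][:,:,::-1])
crop('pics/scene12.png','pics/e.png',185,125,285,225,7)
crop('pics/top12.png','pics/f.png',310,150,430,240,6)
go([.4879,-.2549,.052],np.degrees(.203))
```

```text
t 20.38 pos [ 0.5241 -0.2477  0.1768] tool y ang 12.02 tilt [-0.002 -0.002 -1.   ] F [-6.27 -4.42  3.13] w 10.9
units tx,ty,tz [ 4.995 -1.464 -0.029] rows 2.0818424609227475
yaw units (tool x down -> negative) 0.039 joint6 -0.839986704982372
```

View pics/e.png

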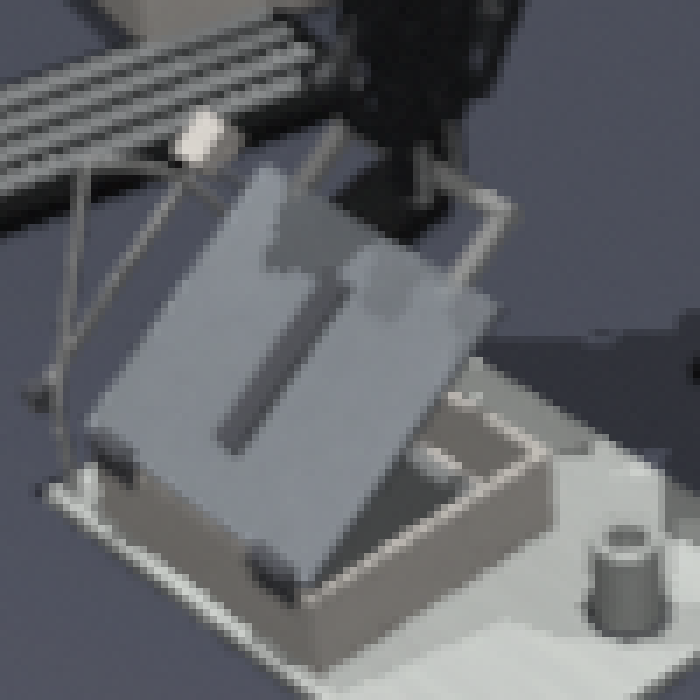

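View pics/f.png

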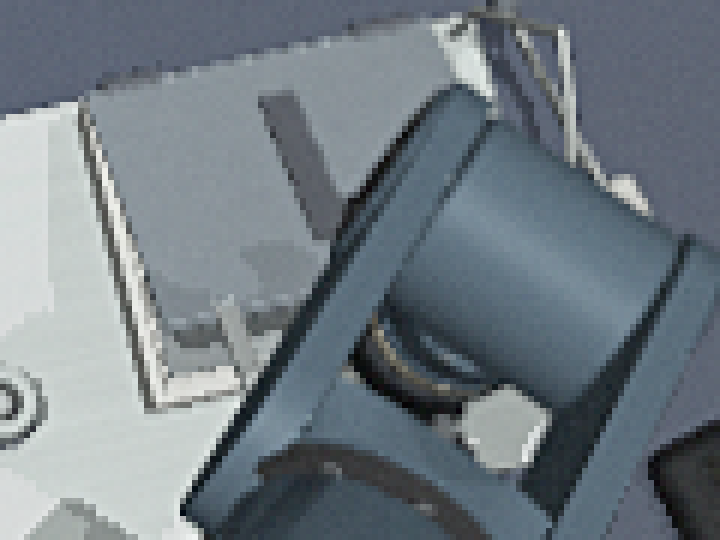

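Run:
```python
from h import *
p=np.load('station.npy')
def W(q):
    c,s=np.cos(p[2]),np.sin(p[2]);q=np.atleast_2d(q);return np.c_[p[0]+c*q[:,0]-s*q[:,1],p[1]+s*q[:,0]+c*q[:,1],q[:,2]]
def fp(a,r,y,t=0): return (.11-r*np.cos(a)+t*np.sin(a),y,.07+r*np.sin(a)+t*np.cos(a))
def cr(n,P,l,t,s): return ((proj(n,W(P))[0]-[l,t]+.5)*s).round(1)
print('shut check (scene0 crop d x6: observed bar corners, flap corners)')
for a in (.58,.62,.66,.70):
    print(a,[cr('scene',fp(a,.165,y,t),185,125,7).tolist() for y in(-.13,.05) for t in (.004,-.004)],'bar',[cr('scene',fp(a,.205,y),185,125,7).tolist() for y in (.015,-.095)],'ptr',cr('scene',fp(a,.15,-.156),185,125,7))
print([cr('scene',fp(0,.165,y,t),180,130,6).tolist() for y in(-.13,.05) for t in (.004,-.004)])
for a in(.6,.65,.7): print('tabctr',a,cr('scene',fp(a,.162,-.172),185,125,7),cr('scene',fp(a,.15,-.156),185,125,7), 'ang ref')
crop('pics/scene12.png','pics/g.png',195,130,235,170,15)
```

```text
shut check (scene0 crop d x6: observed bar corners, flap corners)
0.58 [[265.5, 171.1], [273.5, 178.5], [502.6, 312.5], [510.0, 319.8]] bar [[505.1, 221.5], [358.8, 138.1]] ptr [221.1 178.9]
0.62 [[258.6, 165.3], [267.0, 172.3], [496.2, 307.0], [504.0, 313.7]] bar [[497.5, 214.0], [350.8, 130.5]] ptr [214.8 173.6]
0.66 [[251.3, 160.0], [260.1, 166.5], [489.3, 301.8], [497.6, 308.1]] bar [[489.4, 206.8], [342.3, 123.2]] ptr [208.3 168.6]
0.7 [[243.7, 155.0], [252.9, 161.1], [482.1, 297.1], [490.8, 302.9]] bar [[480.8, 200.2], [333.4, 116.5]] ptr [201.5 163.9]
[[308.8, 217.2], [310.0, 227.5], [504.8, 339.1], [505.4, 349.6]]
tabctr 0.6 [212.2 146.1] [218.  176.2] ang ref
tabctr 0.65 [203.5 139.1] [210.  169.8] ang ref
tabctr 0.7 [194.4 132.7] [201.5 163.9] ang ref
```

View pics/g.png

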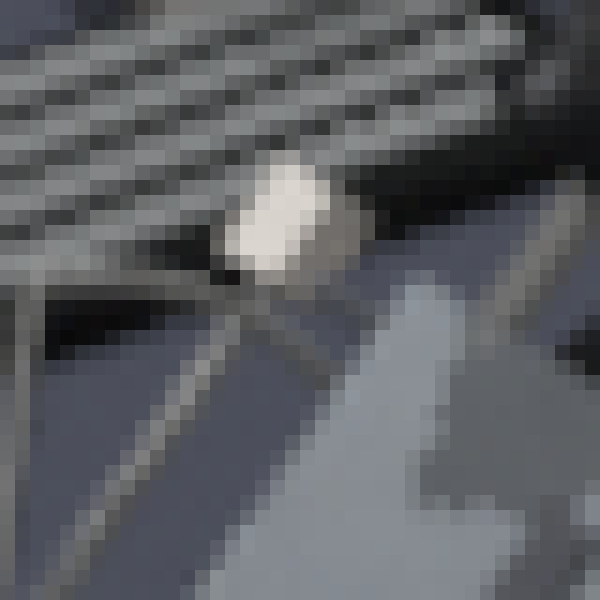

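Run:
```python
from h import *
p=np.load('station.npy')
def W(q):
    c,s=np.cos(p[2]),np.sin(p[2]);q=np.atleast_2d(q);return np.c_[p[0]+c*q[:,0]-s*q[:,1],p[1]+s*q[:,0]+c*q[:,1],q[:,2]]
def fp(a,r,y,t=0): return (.11-r*np.cos(a)+t*np.sin(a),y,.07+r*np.sin(a)+t*np.cos(a))
# overlay predicted tab boxes, pointer for a few angles
for n,src,box,s in (('scene','pics/scene12.png',(195,125,240,170),16),('top','pics/top5.png',(375,150,425,205),12)):
    l,t,r,b=box
    for a,col in ((.65,(0,255,0)),):
        im=cv2.imread(src)[t:b,l:r];im=cv2.resize(im,None,fx=s,fy=s,interpolation=cv2.INTER_NEAREST)
        P=W([fp(a,.164+i*.014,-.170+j*.011,k*.01) for i in(-1,1) for j in(-1,1) for k in(-1,1)])
        uv=((proj(n,P)-[l,t]+.5)*s).astype(int)
        for i in range(8):
            for bit in(1,2,4):
                if i<i^bit: cv2.line(im,uv[i].tolist(),uv[i^bit].tolist(),col,1)
        for y,c2 in((-.17,(0,0,255)),(-.16,(255,0,255))):
            q=((proj(n,W([fp(a,rr,y) for rr in(0,.15)]))-[l,t]+.5)*s).astype(int);cv2.line(im,q[0].tolist(),q[1].tolist(),c2,1)
        q=((proj(n,W([fp(.63,.15,y) for y in(-.13,-.156)]))-[l,t]+.5)*s).astype(int);cv2.line(im,q[0].tolist(),q[1].tolist(),(0,255,255),1)
        cv2.imwrite(f'pics/ov_{n}.png',im)
```

```text
(no output)
```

View pics/ov_scene.png

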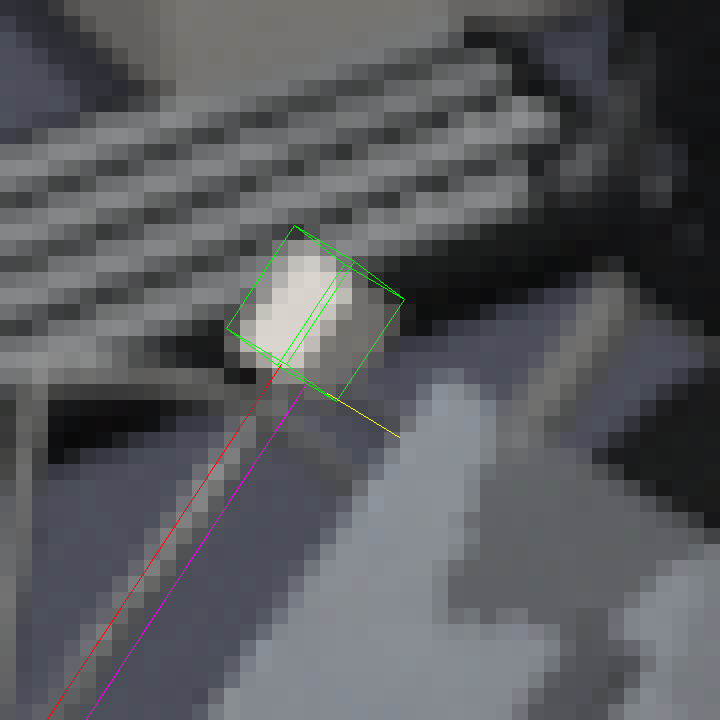

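View pics/ov_top.png

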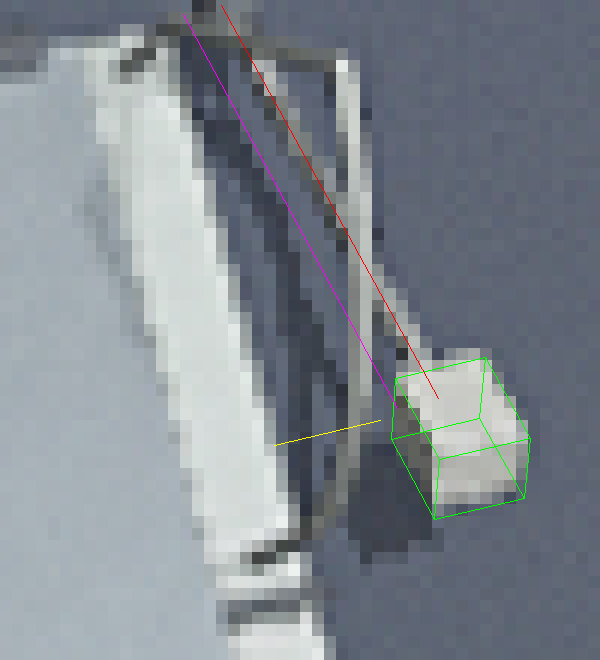

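Run:
```python
import cv2,numpy as np
ims=[]
for f in('pics/scene12.png','pics/scene11.png'):
    a=cv2.imread(f)[138:160,203:228].astype(float);a=np.clip((a-30)*2.2,0,255).astype(np.uint8)
    ims.append(cv2.resize(a,None,fx=15,fy=15,interpolation=cv2.INTER_NEAREST))
cv2.imwrite('pics/i.png',np.hstack(ims))
```

```text
(no output)
```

View pics/i.png

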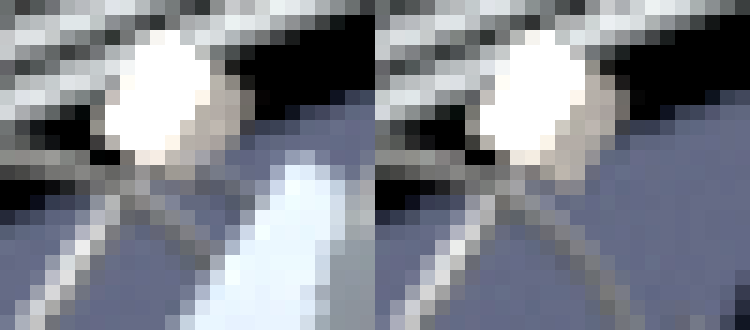

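Request:
step_arm([
  {"tx":-0.08,"ty":0.04,"tz":0,"yaw":0},
  {"tx":-0.08,"ty":0.04,"tz":0,"yaw":0},
  {"tx":-0.08,"ty":0.04,"tz":0,"yaw":0},
  {"tx":-0.08,"ty":0.04,"tz":0,"yaw":0},
  {"tx":-0.08,"ty":0.04,"tz":0,"yaw":0},
])

```text
t: 21.0
tool_pos: [0.5254, -0.2474, 0.1785]
tcp_rot: [0.444, 0.55, -0.446, 0.55]
wrist_force: [-5.8, -4.9, 1.7]
gripper_width: 0.125
```

Run:
```python
from h import *
from rig import env
p=np.load('station.npy')
def W(q):
    c,s=np.cos(p[2]),np.sin(p[2]);q=np.atleast_2d(q);return np.c_[p[0]+c*q[:,0]-s*q[:,1],p[1]+s*q[:,0]+c*q[:,1],q[:,2]]
def fp(a,r,y,t=0): return (.11-r*np.cos(a)+t*np.sin(a),y,.07+r*np.sin(a)+t*np.cos(a))
for n in('scene','top'): cv2.imwrite(f'pics/{n}13.png',env.get_image(n)['pixels'][:,:,::-1])
im=cv2.resize(cv2.imread('pics/scene13.png')[125:225,185:285],None,fx=7,fy=7,interpolation=cv2.INTER_NEAREST)
for a,c in((.58,(0,0,255)),(.65,(0,255,0)),(.72,(255,0,0))):
    q=((proj('scene',W([fp(a,.165,-.13,.004),fp(a,.165,.05,.004),fp(a,0,.05,.004)]))-[185,125]+.5)*7).astype(np.int32)
    cv2.polylines(im,[q],False,c,1)
cv2.imwrite('pics/j.png',im)
go([.4879,-.2549,.052],np.degrees(.203))
crop('pics/top13.png','pics/k.png',160,120,440,310,2.8)
```

```text
t 21.1 pos [ 0.5254 -0.2474  0.1785] tool y ang 12.0 tilt [-0.002 -0.002 -1.   ] F [-5.29 -3.32  0.33] w 10.5
units tx,ty,tz [ 5.062 -1.516 -0.029] rows 2.1138377156060857
yaw units (tool x down -> negative) 0.037 joint6 -0.8386612516103156
```

View pics/j.png

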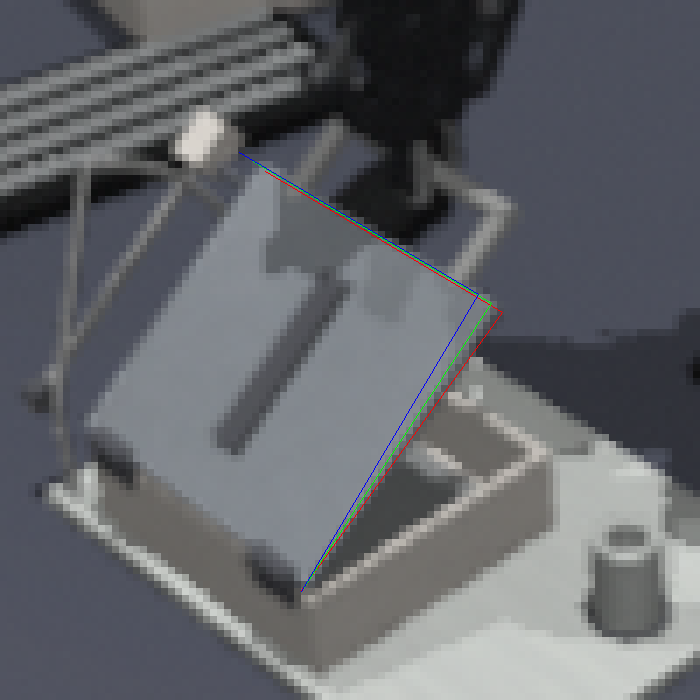

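View pics/k.png

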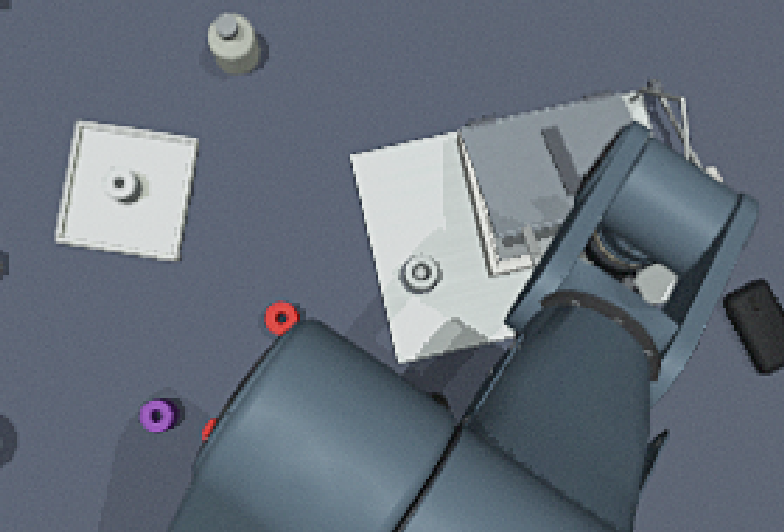

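The flap edges lie on the 0.65 rad line, which is where I measured the tab. The wrist force is steady and the arm is still, so I'll hand in.

Run:
```python
from rig import env
s=env.get_state();print(s['t'],abs(s['qvel']).max(),s['gripper_width']);print(env.job_done())
```

```text
21.1 0.0015922527526877532 0.12402593535980384
the job is handed in; nothing more can be done
None
```

I handed the job in at 21.1 s, still holding the flap at its mark; the hand-in gives no verdict.

- **Wide sleeve:** it slid down onto the gauge pin without any noticeable force. The pictures show it concentric with the pin's foot and standing on the base plate.
- **Narrow sleeve:** it stands upright near the middle of the reject tray. Both sleeves were let go while the flap was still shut.
- **Flap:** it is lifted by its bar to about 0.65 rad. The arm was still at hand-in (joint speeds under 0.002 rad/s).
- **Marking arm and bystanders:** nothing looked moved in the pictures, and I did not touch the look-alikes. I only compared this by eye, and the arm hides part of the bench in the last top view.

**Checks that differed slightly:**
- **Mark angle:** fitting the tab in both cameras gave about 0.65 rad.
- **Flap angle:** before a final 0.01 rad nudge upwards, the flap's corners in the image read about 0.63 rad. The gripper's travel, measured three ways, gave 0.61 to 0.65 rad. After the nudge the flap edges matched the 0.65 rad overlay. This spread is inside the 0.07 rad tolerance.
- **Pointer:** its end was only partly visible, meeting the tab's inner edge. That view shows pointer movement poorly, so it adds little to the angle check.
- **Side force:** about 5 to 7 N of sideways force remained on the wrist while holding the bar.

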